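# Change the cups in the sample display case

### The job

Change the samples in the display case: raise its clear cover, stand every yellow cup from the case upright in the white returns tray, and stand every navy cup from the blue board on a cork pad of its own in the case, centred so that no part of the cup overhangs its pad. Once all of that is right, lower the cover slowly until it is fully closed; put the cups down rather than dropping them, and leave the mug, the bottle, the tape and the marker where they are.

Things in the scene. Friction and masses are not known exactly. Their poses are not given: they have to be found in the camera images.
- case: Display case base, fixed: pale wood slab 180 (x) by 340 (y) by 18 mm high. Origin: on its underside, midway along y, 75 mm from its front edge, under the middle pad; x points to its hinge side (away from the robot at yaw 0), y along its length. Three round cork pads, 68 mm across and 4 mm thick, stand on it in a row along y, 105 mm apart; a clear box-shaped cover is hinged along its +x upper edge
- pad0 (a point): Centre of the upper face of cork pad 0, 22 mm above the case's underside, at case x 0, y -105 mm
- pad1 (a point): Centre of the upper face of cork pad 1, 22 mm above the case's underside, at case x 0, y 0 mm
- pad2 (a point): Centre of the upper face of cork pad 2, 22 mm above the case's underside, at case x 0, y 105 mm
- hinge (a point): Middle of the cover's hinge line, at case x +105, y 0, z +18 mm; the hinge line runs along case y
- cover (a joint): Angle of the clear cover, rad: 0 fully closed (level), 1.57 fully open (standing upright behind the hinge). The cover is a clear hollow box, open below, 180 by 340 by 89 mm high, walls 4 mm, 0.35 kg. Its hinge is stiff: it stays at whatever angle it is left, and takes about 2 to 5 N at the handle to move
- cover_handle (a point): Grip point of the red handle, a block on the cover's top near the front edge. Cover closed: block 14 (case x) by 50 (y) by 34 mm tall, point 21 mm above the cover's top, 13 mm below the block's end, at case x -60, y 0, z 128 mm (-165, +110 mm from the hinge). It swings with the cover about the hinge. Held across its 50 mm width it pivots in the fingers
- returns_tray: White open tray, fixed: 262 (x) by 112 (y) mm outside, walls 5 mm thick and 25 mm high, floor 5 mm thick. Origin: centre of its underside, x along its length. Stands to one side of the case, either side. Empty at the start, room for three cups in a row
- arrivals_board: Flat blue board, fixed: 262 (x) by 112 (y) by 4 mm. Origin: centre of its underside, x along its length. Stands on the other side of the case; the navy cups start on it
- new0: Navy blue new cup: straight-sided open cup without handle, 56 mm outside diameter (52 mm at the very foot), 70 mm tall, 4 mm wall, 6 mm floor, about 0.16 kg. Origin: centre of its underside, z up along the cup. May be absent
- new1: Navy blue new cup: straight-sided open cup without handle, 56 mm outside diameter (52 mm at the very foot), 70 mm tall, 4 mm wall, 6 mm floor, about 0.16 kg. Origin: centre of its underside, z up along the cup. May be absent
- new2: Navy blue new cup: straight-sided open cup without handle, 56 mm outside diameter (52 mm at the very foot), 70 mm tall, 4 mm wall, 6 mm floor, about 0.16 kg. Origin: centre of its underside, z up along the cup. May be absent
- old0: Yellow old cup, starts on a pad in the case: straight-sided open cup without handle, 56 mm outside diameter (52 mm at the very foot), 70 mm tall, 4 mm wall, 6 mm floor, about 0.16 kg. Origin: centre of its underside, z up along the cup. May be absent
- old1: Yellow old cup, starts on a pad in the case: straight-sided open cup without handle, 56 mm outside diameter (52 mm at the very foot), 70 mm tall, 4 mm wall, 6 mm floor, about 0.16 kg. Origin: centre of its underside, z up along the cup. May be absent
- old2: Yellow old cup, starts on a pad in the case: straight-sided open cup without handle, 56 mm outside diameter (52 mm at the very foot), 70 mm tall, 4 mm wall, 6 mm floor, about 0.16 kg. Origin: centre of its underside, z up along the cup. May be absent
- water: Clear water bottle 64 mm across, 190 mm high, a bystander at the side; origin centre of its underside
- tape: Roll of brown tape 70 mm across, 48 mm high, lying flat behind the case, a bystander; origin centre of its underside
- marker: Black marker pen with red cap, about 125 mm long, 17 mm thick, lying behind the case, a bystander; origin under its middle
- mug: Navy mug with handle, 84 mm across, 90 mm high, a bystander at the side; origin centre of its underside
Mind the look-alikes: they are no part of the job. Leave any red look-alike of the new1 alone.

How it is judged (in metres and radians):
On the way, in this order (a step that is already met when the one before it is completed fails the run):
1. the cover is raised (value of joint cover above 1.2 rad), for 0.2 s.
2. with the cover still up, every navy cup stands centred on a pad and every yellow cup stands in the returns tray, let go (value of joint cover above 0.8 rad and ((horizontal distance between new0 and pad0 below 0.006 m and z of new0 in the frame of pad0 between -0.002 and 0.004 m) or (horizontal distance between new0 and pad1 below 0.006 m and z of new0 in the frame of pad1 between -0.002 and 0.004 m) or (horizontal distance between new0 and pad2 below 0.006 m and z of new0 in the frame of pad2 between -0.002 and 0.004 m)) and angle between each of new0, new1, new2's own z axis and vertical below 0.1 rad and linear speed of each of new0, new1, new2, old0, old1, old2 below 0.03 m/s and contact force between each of new0, new1, new2 and the fingers below 0.1 N and ((horizontal distance between new1 and pad0 below 0.006 m and z of new1 in the frame of pad0 between -0.002 and 0.004 m) or (horizontal distance between new1 and pad1 below 0.006 m and z of new1 in the frame of pad1 between -0.002 and 0.004 m) or (horizontal distance between new1 and pad2 below 0.006 m and z of new1 in the frame of pad2 between -0.002 and 0.004 m)) and ((horizontal distance between new2 and pad0 below 0.006 m and z of new2 in the frame of pad0 between -0.002 and 0.004 m) or (horizontal distance between new2 and pad1 below 0.006 m and z of new2 in the frame of pad1 between -0.002 and 0.004 m) or (horizontal distance between new2 and pad2 below 0.006 m and z of new2 in the frame of pad2 between -0.002 and 0.004 m)) and x of old0 in the frame of returns_tray between -0.11 and 0.11 m and y of old0 in the frame of returns_tray between -0.035 and 0.035 m and z of each of old0, old1, old2 in the frame of returns_tray below 0.012 m and angle between each of old0, old1, old2's own z axis and vertical below 0.15 rad and x of old1 in the frame of returns_tray between -0.11 and 0.11 m and y of old1 in the frame of returns_tray between -0.035 and 0.035 m and x of old2 in the frame of returns_tray between -0.11 and 0.11 m and y of old2 in the frame of returns_tray between -0.035 and 0.035 m), for 0.2 s.
3. the cover is closed over the cups (value of joint cover below 0.05 rad), for 0.2 s.
At the end, for the whole second after the job is handed in: At rest: each navy cup upright (0.1 rad) on a pad, centre within 6 mm of the pad centre; each yellow cup upright (0.15 rad) on the tray floor, within 110 mm lengthwise and 35 mm crosswise of its centre; cover closed within 0.05 rad (((horizontal distance between new0 and pad0 below 0.006 m and z of new0 in the frame of pad0 between -0.002 and 0.004 m) or (horizontal distance between new0 and pad1 below 0.006 m and z of new0 in the frame of pad1 between -0.002 and 0.004 m) or (horizontal distance between new0 and pad2 below 0.006 m and z of new0 in the frame of pad2 between -0.002 and 0.004 m)) and angle between each of new0, new1, new2's own z axis and vertical below 0.1 rad and linear speed of each of new0, new1, new2, old0, old1, old2 below 0.03 m/s and contact force between each of new0, new1, new2 and the fingers below 0.1 N and ((horizontal distance between new1 and pad0 below 0.006 m and z of new1 in the frame of pad0 between -0.002 and 0.004 m) or (horizontal distance between new1 and pad1 below 0.006 m and z of new1 in the frame of pad1 between -0.002 and 0.004 m) or (horizontal distance between new1 and pad2 below 0.006 m and z of new1 in the frame of pad2 between -0.002 and 0.004 m)) and ((horizontal distance between new2 and pad0 below 0.006 m and z of new2 in the frame of pad0 between -0.002 and 0.004 m) or (horizontal distance between new2 and pad1 below 0.006 m and z of new2 in the frame of pad1 between -0.002 and 0.004 m) or (horizontal distance between new2 and pad2 below 0.006 m and z of new2 in the frame of pad2 between -0.002 and 0.004 m)) and x of old0 in the frame of returns_tray between -0.11 and 0.11 m and y of old0 in the frame of returns_tray between -0.035 and 0.035 m and z of each of old0, old1, old2 in the frame of returns_tray below 0.012 m and angle between each of old0, old1, old2's own z axis and vertical below 0.15 rad and x of old1 in the frame of returns_tray between -0.11 and 0.11 m and y of old1 in the frame of returns_tray between -0.035 and 0.035 m and x of old2 in the frame of returns_tray between -0.11 and 0.11 m and y of old2 in the frame of returns_tray between -0.035 and 0.035 m and value of joint cover below 0.05 rad); the robot touches nothing.
It fails at once if the cover is slammed (faster than 3 rad/s downward) (velocity of joint cover below -3 rad/s).
It fails at once if a cup is dropped or flung (moves faster than 0.9 m/s out of the fingers) ((linear speed of new0 above 0.9 m/s and contact force between new0 and the fingers below 0.05 N) or (linear speed of new1 above 0.9 m/s and contact force between new1 and the fingers below 0.05 N) or (linear speed of new2 above 0.9 m/s and contact force between new2 and the fingers below 0.05 N) or (linear speed of old0 above 0.9 m/s and contact force between old0 and the fingers below 0.05 N) or (linear speed of old1 above 0.9 m/s and contact force between old1 and the fingers below 0.05 N) or (linear speed of old2 above 0.9 m/s and contact force between old2 and the fingers below 0.05 N)).
It fails at once if the mug, bottle, tape or marker is displaced by more than 30 mm (distance of any of water, tape, marker, mug from where it was at the start of the episode above 0.03 m).
Of new0, new1, new2 only 2 to 3 are there at a start; the rules pass over those that are not, and their reading is None.
Of old0, old1, old2 only 2 to 3 are there at a start; the rules pass over those that are not, and their reading is None.
At some moment in a run one of new0, new1, new2, old0, old1, old2 may be knocked a few centimetres aside while the robot is not near it.
It also fails if it takes over 210 s, if anything falls off the work surface, if the arm or the gripper's body presses on something with over 40 N, if the wrist force passes 120 N, or if a joint passes its speed limit or range.

### The arm

A 6-joint arm with a two-finger parallel gripper is mounted at the origin on the work surface. World frame = base frame: x ahead of the robot, y to its left, z up, the work surface at z = 0. Lengths are in mm, angles in rad, forces in N, time in s.
With the tool pointing down it reaches from about 300 to 775 mm from the base axis. Payload 14.6 kg.
Tool frame: the origin (TCP) lies between the finger pads; the fingertips stand 11 mm ahead of it and the grasp point (between the pads) lies 8 mm behind it; z points along the fingers, y is the direction in which the jaws open and shut (so a half turn about z gives the same grasp; the last joint's range is limited). The gripper opens to 94 mm and grips with 3 to 60 N. Pads are 16 mm wide; open, the fingers measure 119 mm over their backs; the gripper's body (75 mm by 177 mm) begins 78 mm behind the grasp point.
Start: joints at [-1.352, 0.3, 1.521, -0, 1.321, -0.067], TCP at [155.052, -527.682, 216.446] pointing down, gripper open.
Joint ranges: [-3.03, 3.03], [-0.79, 2.21], [0.23, 2.52], [-1.04, 4.18], [0, 3.07], [-2.55, 2.55]. Speed limits (rad/s): [2.22, 2.22, 2.57, 3.14, 3.14, 3.14].

### API

Orientations are given as [roll, pitch, yaw] about the fixed x, y, z axes, in that order (R = Rz(yaw) Ry(pitch) Rx(roll)).
In Python, from cell import * gives the robot as it stands.
- The arm moves only by the tool arm_command, never from a script. Its argument "deltas" is a list of rows, each an object with "xyz": the shift along the world's x, y, z in m, a list of three; "turn": the turn, a rotation vector about the world's x, y, z in rad, a list of three. A call has 1 to 12 rows; each row shifts and turns the commanded pose from where the row before left it; what a row does not reach is not made up. A row lasts 1/8 s, in which the tool goes at most 62.5 mm and 10.7 degrees, less where a joint would pass 70% of its speed; a pose out of reach is approached as far as the arm can. A call with a gripper value outside its range is refused whole. "gripper" is the closure, from 0 (fully open) to 1 (shut), set as the call begins (left out, the last holds). The fingers move at their own pace and stop on an object; "force" is the grip in N (left out, the last holds). Time passes only in rows, so rows that do not move let the fingers close. It gives the time, the measured TCP pose, the force and the opening at its end, in the units of the state.
- read_state(): the state, without advancing time (a new reading comes with each control period).
- camera(name): name is "scene" or "side" or "wrist"; returns a dict with "color" (420x560x3 uint8, red, green, blue), "fx", "fy", "cx", "cy" (pixels), "rvec" (rotation vector, rad) and "tvec" (3), from world to camera coordinates, as OpenCV has them; the wrist camera has in their place "mount" (4x4, takes a point from camera to tool coordinates, whose origin is the TCP and whose axes are the flange's). Camera axes: x right, y down, z forward; pixel columns grow to the right and rows downward; lengths in mm; the calibration is good to about 2 mm. The wrist camera is an equidistant fisheye: a pixel r from the principal point sees the ray r / f radians off the axis. A picture is of the moment at which its call begins: read the wrist's pose just before it. There is no depth.
- sign_off(): hands the job in, once; it reports no verdict.
The state is a dict: "clock": time; "joints": joint angles; "qd": joint speeds; "effort": joint torques, N m; "eef_pos": TCP position; "eef_rot": TCP orientation; "wrist_force": force on the tool from outside, world axes, zero at the start; "moment": the same for the moment, N m; "finger_gap": finger opening in mm.
Only numpy, scipy, OpenCV 4.12 (cv2) and the standard library are available. Lean on these libraries where they do the work, as an engineer would, in place of code of your own. Each camera call takes 0.05 s, during which the arm holds its last target.

## Working session

There is one attempt and no reset: what is moved stays moved. The work goes in short steps, Python scripts to look and compute and a tool call to move; the robot and the scene stay as the last step left them, time stands still between calls to the robot, and variables do not carry over. Pictures are saved under pics/ and viewed, and the job is handed in when it is done.

Besides the shell and the picture viewer there is one more tool, called after "Call:" by a JSON object that holds its "method" and its "body". arm_command: Moves the arm, as the interface text tells. Its arguments: {"type":"object","properties":{"deltas":{"type":"array","items":{"type":"object","properties":{"xyz":{"type":"array","items":{"type":"number"}},"turn":{"type":"array","items":{"type":"number"}}}}},"gripper":{"type":"number"},"force":{"type":"number"}},"required":["deltas"]}

```bash
ls; mkdir -p pics; python3 - <<'E'
from cell import *
import cv2
s=read_state();print(s)
for n in("scene","side","wrist"):
    c=camera(n);cv2.imwrite(f"pics/{n}0.png",c["color"][:,:,::-1]);print(n,{k:v for k,v in c.items() if k!="color"})
E
```

```text
pics
{'clock': 0.0, 'joints': array([-1.35158327e+00,  3.00474642e-01,  1.52156752e+00, -3.67481518e-06,
        1.32066043e+00, -6.65671036e-02]), 'qd': array([-0.00115535,  0.00095042, -0.00273028, -0.00115177,  0.00070182,
        0.00086564]), 'effort': array([-2.75664141e-03, -5.31807876e+01, -3.52732587e+01,  7.06564612e-02,
        2.43387348e-02, -8.21946969e-05]), 'eef_pos': array([ 155.01083102, -527.45948156,  215.89010543]), 'eef_rot': array([-3.14048494e+00, -7.02792366e-05,  2.85781034e-01]), 'wrist_force': array([ 0.38739908, -0.18818619,  0.38440997]), 'moment': array([-0.03701718, -0.02533715, -0.05244322]), 'finger_gap': 93.97502199131743}
scene {'fx': 386.2572311305489, 'fy': 386.2572311305489, 'cx': 283.36121258017295, 'cy': 211.38314317254213, 'rvec': array([ 1.68880856,  1.58655187, -0.83576322]), 'tvec': array([ -25.5722573 , -190.66408695, 1566.69854684])}
side {'fx': 408.5157995561617, 'fy': 408.5157995561617, 'cx': 277.34831975511884, 'cy': 209.20096475309455, 'rvec': array([ 2.10452328,  0.9486039 , -0.42572345]), 'tvec': array([-360.40457941, -160.80281719, 1773.9404981 ])}
wrist {'fx': 325.19226210127806, 'fy': 325.19226210127806, 'cx': 277.7544293809602, 'cy': 206.01209543761036, 'mount': array([[-6.70373440e-04, -9.64927531e-01, -2.62515543e-01,
         7.57097648e+01],
       [ 9.99999747e-01, -7.09314432e-04,  5.35730310e-05,
        -7.75519751e-01],
       [-2.37900156e-04, -2.62515440e-01,  9.64927763e-01,
        -1.67990644e+02],
       [ 0.00000000e+00,  0.00000000e+00,  0.00000000e+00,
         1.00000000e+00]])}
```

View pics/scene0.png

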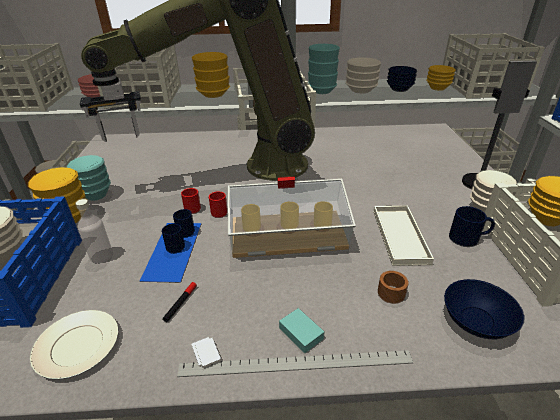

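View pics/side0.png

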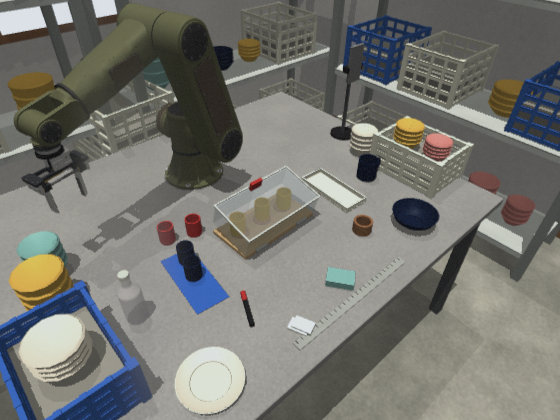

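View pics/wrist0.png

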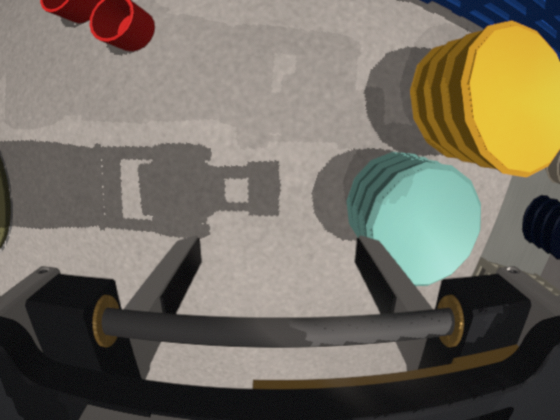

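```bash
cat > h.py <<'E'
from cell import *
import cv2, numpy as np
from scipy.spatial.transform import Rotation as R
def snap(n,fn=None):
    s=read_state(); c=camera(n)
    if fn: cv2.imwrite(f"pics/{fn}.png",c["color"][:,:,::-1])
    if n=="wrist":
        T=np.eye(4);T[:3,:3]=R.from_euler('xyz',s["eef_rot"]).as_matrix();T[:3,3]=s["eef_pos"]
        M=T@c["mount"]; c["R"]=M[:3,:3];c["o"]=M[:3,3]
    else:
        r=R.from_rotvec(c["rvec"]).as_matrix();c["R"]=r.T;c["o"]=-r.T@c["tvec"]
    c["n"]=n; return c
def ray(c,uv):
    uv=np.atleast_2d(uv).astype(float)
    x=(uv[:,0]-c["cx"])/c["fx"];y=(uv[:,1]-c["cy"])/c["fy"]
    if c["n"]=="wrist":
        th=np.hypot(x,y);k=np.where(th>1e-9,np.sin(th)/np.maximum(th,1e-9),1);d=np.c_[x*k,y*k,np.cos(th)]
    else: d=np.c_[x,y,np.ones_like(x)]
    return d@c["R"].T
def onz(c,uv,z):
    d=ray(c,uv);t=(z-c["o"][2])/d[:,2];return c["o"]+d*t[:,None]
def proj(c,P):
    p=(np.atleast_2d(P)-c["o"])@c["R"]
    if c["n"]=="wrist":
        r=np.hypot(p[:,0],p[:,1]);th=np.arctan2(r,p[:,2]);k=th/np.maximum(r,1e-9)
        return np.c_[p[:,0]*k*c["fx"]+c["cx"],p[:,1]*k*c["fy"]+c["cy"]]
    return np.c_[p[:,0]/p[:,2]*c["fx"]+c["cx"],p[:,1]/p[:,2]*c["fy"]+c["cy"]]
def crop(c,x0,y0,x1,y1,k,fn):
    im=c["color"][y0:y1,x0:x1,::-1];cv2.imwrite(f"pics/{fn}.png",cv2.resize(im,None,fx=k,fy=k,interpolation=cv2.INTER_CUBIC))
def blobs(mask,amin=30):
    n,l,s,ce=cv2.connectedComponentsWithStats(mask.astype(np.uint8))
    return [(ce[i].round(1),s[i]) for i in range(1,n) if s[i][4]>amin]
E
python3 - <<'E'
from h import *
c=snap("scene");s=snap("side")
crop(c,130,160,450,300,2.5,"sc1");crop(s,140,140,400,320,3,"sd1")
for n,uv in (("handle",(286,183)),):
    print(n,onz(c,uv,128))
print("handle side",onz(s,(256,184),128))
E
```

```text
handle [[363.55318114  14.12961784 128.        ]]
handle side [[376.08887143  40.16997397 128.        ]]
```

View pics/sc1.png

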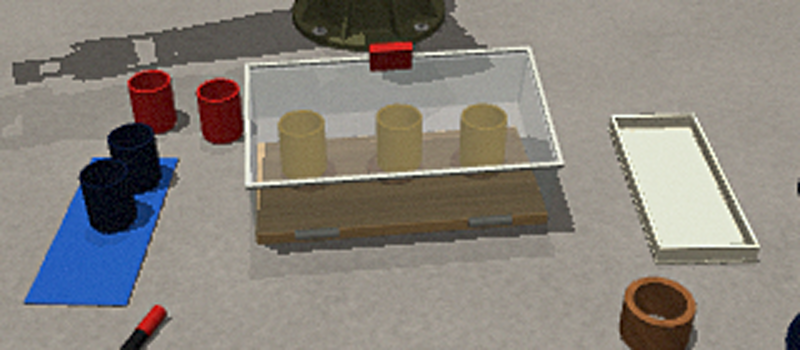

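View pics/sd1.png

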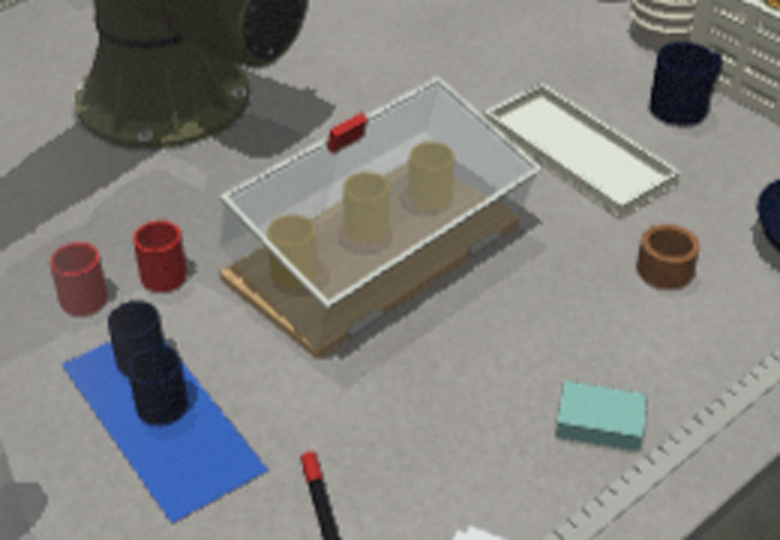

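```bash
python3 - <<'E'
from h import *
c=snap("scene");s=snap("side")
p=read_state()["eef_pos"];print(proj(c,p),proj(s,p))
for q in (c,s):
    a=q["color"].astype(int);m=(a[:,:,0]>130)&(a[:,:,1]<60)&(a[:,:,2]<60)
    for b in blobs(m,15): print(q["n"],b)
def tri(u,v):
    d1=ray(c,u)[0];d2=ray(s,v)[0];A=np.c_[d1,-d2];t=np.linalg.lstsq(A,s["o"]-c["o"],rcond=None)[0]
    a=c["o"]+t[0]*d1;b=s["o"]+t[1]*d2;print((a+b)/2,np.linalg.norm(a-b))
tri((286.5,182.5),(256,184))
print("scene",onz(c,[(232.8,252.8),(348.8,244.8)],18))
print("case L/near corners side",onz(s,[(246,256),(317,213)],18))
print("board scene",onz(c,[(140,279.5),(182,281.5),(201.5,224)],4))
print("board side",onz(s,[(199,312.5),(228.5,296.5),(162,261)],4))
print("tray scene top",onz(c,[(375.5,207),(408,206.5),(433,258),(394,260)],25))
print("tray side top",onz(s,[(303,177),(321,169),(366,199),(347,210)],25))
E
```

```text
[[120.51457198 134.50047675]] [[ 69.76582349 200.42087745]]
scene (array([285.8, 178.4]), array([278, 177,  17,   4,  55], dtype=int32))
scene (array([189.4, 194. ]), array([181, 189,  17,   8,  27], dtype=int32))
scene (array([216.7, 197.7]), array([209, 193,  17,   8,  28], dtype=int32))
scene (array([190.1, 286.9]), array([185, 282,  11,  11,  51], dtype=int32))
side (array([255.7, 181.4]), array([251, 179,  11,   6,  29], dtype=int32))
side (array([243.2, 294.9]), array([241, 291,   6,   9,  36], dtype=int32))
[409.77695142  13.2839465  158.55081106] 2.3681878754544883
scene [[ 553.62378171 -149.92894824   18.        ]
 [ 541.39044982  184.94275854   18.        ]]
case L/near corners side [[ 550.90257724 -150.58861728   18.        ]
 [ 553.31196307  190.11448114   18.        ]]
board scene [[ 629.00531777 -394.77234844    4.        ]
 [ 644.0477486  -281.06847516    4.        ]
 [ 390.73138083 -258.80034888    4.        ]]
board side [[ 628.24921231 -390.73075451    4.        ]
 [ 638.58184659 -289.66584573    4.        ]
 [ 372.892001   -369.0209217     4.        ]]
tray scene top [[365.58970393 307.36737894  25.        ]
 [370.30906386 413.99077956  25.        ]
 [621.09557191 401.90141294  25.        ]
 [621.81765449 293.07914473  25.        ]]
tray side top [[358.69653591 306.71592593  25.        ]
 [367.39187621 406.8719357   25.        ]
 [626.40930361 390.33846531  25.        ]
 [621.40009317 282.6669514   25.        ]]
```

Call:
{"method": "arm_command", "body": {"deltas": [{"xyz":[0.0,0.03,0.03],"turn":[0,0,-0.0286]},{"xyz":[0.02,0.05,0.03],"turn":[0,0,-0.0286]},{"xyz":[0.025,0.05,0.03],"turn":[0,0,-0.0286]},{"xyz":[0.025,0.05,0.02],"turn":[0,0,-0.0286]},{"xyz":[0.025,0.05,0.01],"turn":[0,0,-0.0286]},{"xyz":[0.025,0.05,0.01],"turn":[0,0,-0.0286]},{"xyz":[0.025,0.05,0],"turn":[0,0,-0.0286]},{"xyz":[0.025,0.05,0],"turn":[0,0,-0.0286]},{"xyz":[0.025,0.05,0],"turn":[0,0,-0.0286]},{"xyz":[0.025,0.05,0],"turn":[0,0,-0.0284]},{"xyz":[0.025,0.047,0]},{"xyz":[0,0,0]}]}}

```text
validation failed for argument at $.de...
```

```bash
python3 - <<'E'
from h import *
s=read_state();print(s["clock"],s["eef_pos"],s["eef_rot"])
c=snap("wrist","w1")
E
```

```text
0.35 [ 155.03061627 -527.63733851  216.32316003] [-3.14134114e+00 -9.63461205e-06  2.85782498e-01]
```

View pics/w1.png

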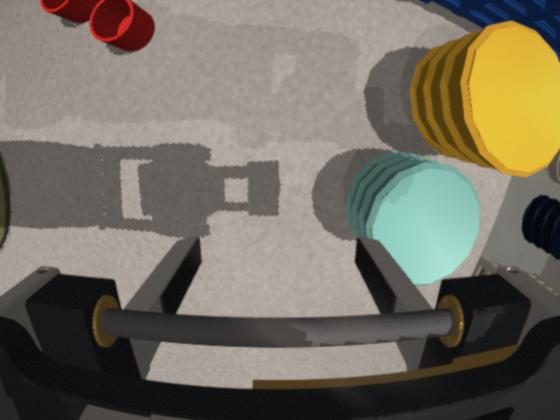

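Call:
{"method": "arm_command", "body": {"deltas": [{"xyz":[0.0,0.03,0.03],"turn":[0,0,-0.0286]},{"xyz":[0.02,0.05,0.03],"turn":[0,0,-0.0286]},{"xyz":[0.025,0.05,0.03],"turn":[0,0,-0.0286]},{"xyz":[0.025,0.05,0.02],"turn":[0,0,-0.0286]},{"xyz":[0.025,0.05,0.01],"turn":[0,0,-0.0286]},{"xyz":[0.025,0.05,0.01],"turn":[0,0,-0.0286]},{"xyz":[0.025,0.05,0],"turn":[0,0,-0.0286]},{"xyz":[0.025,0.05,0],"turn":[0,0,-0.0286]},{"xyz":[0.025,0.05,0],"turn":[0,0,-0.0286]},{"xyz":[0.025,0.05,0],"turn":[0,0,-0.0284]},{"xyz":[0.025,0.047,0],"turn":[0,0,0]},{"xyz":[0,0,0],"turn":[0,0,0]}]}}

```text
clock: 1.9
eef_pos: [400.3, 1.0, 345.7]
eef_rot: [-3.141, 0.001, 0.005]
wrist_force: [0.1, -0.3, -0.5]
finger_gap: 94.3
```

```bash
python3 - <<'E'
from h import *
s=read_state();print(s["clock"],s["eef_pos"],s["eef_rot"])
c=snap("wrist","w1")
E
```

```text
1.9 [400.28531072   1.04811111 345.67739525] [-3.14126407e+00  7.56973252e-04  4.77530318e-03]
```

View pics/w1.png

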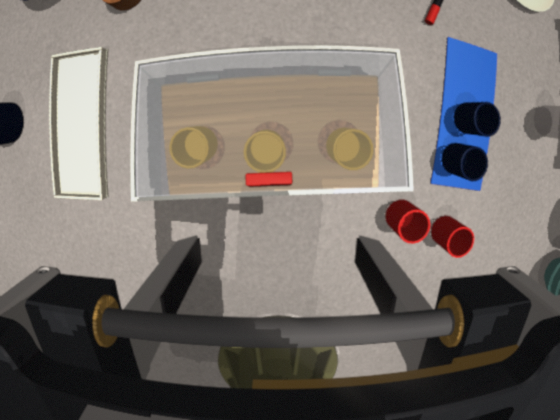

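```bash
python3 - <<'E'
from h import *
c=snap("wrist")
crop(c,120,35,430,215,2.5,"w1c")
a=c["color"].astype(int);m=(a[:,:,0]>120)&(a[:,:,1]<60)&(a[:,:,2]<60)
for b in blobs(m,25): print(b, onz(c,b[0],168),onz(c,b[0],173))
E
```

```text
(array([431.7,  12.3]), array([426,   4,  13,  18, 132], dtype=int32)) [[ 611.6937832  -175.77555878  168.        ]] [[ 609.72296429 -173.22788535  173.        ]]
(array([267.2, 177.3]), array([245, 172,  45,  14, 300], dtype=int32)) [[413.23208961  11.54977361 168.        ]] [[414.13155385  11.38822525 173.        ]]
(array([409.9, 223.2]), array([397, 208,  32,  34, 270], dtype=int32)) [[ 360.39570889 -156.73604745  168.        ]] [[ 362.05932752 -154.46373591  173.        ]]
(array([456.8, 239.4]), array([446, 225,  27,  31, 178], dtype=int32)) [[ 337.62292195 -228.09921021  168.        ]] [[ 339.61589555 -224.79479782  173.        ]]
```

View pics/w1c.png

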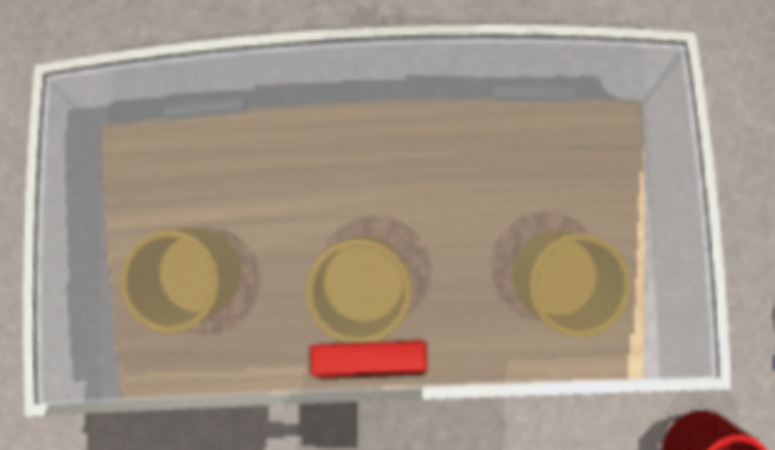

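```bash
python3 - <<'E'
from h import *
c=snap("wrist")
k=lambda x,y:(120+x/2.5,35+y/2.5)
P=onz(c,[k(103,125),k(641,100)],18);print(P,np.linalg.norm(P[0]-P[1]))
# handle ends (top face edges)
for z in (165,170): print(onz(c,[k(311,353),k(427,350),k(311,376),k(427,373)],z))
print(onz(c,[k(363,270),k(205,280),k(545,265)],22))
print("pads guess",onz(c,[k(205,281),k(375,268),k(543,265)],22))
E
```

```text
[[ 536.02136702  181.37178995   18.        ]
 [ 549.80048404 -153.16008293   18.        ]] 334.8155283648364
[[413.79041969  35.54050757 165.        ]
 [415.04655613 -15.04916285 165.        ]
 [403.52705757  35.75877357 165.        ]
 [404.82664028 -15.14146545 165.        ]]
[[414.66940086  35.02092204 170.        ]
 [415.90753304 -14.8436442  170.        ]
 [404.55314401  35.23605962 170.        ]
 [405.83409974 -14.93462383 170.        ]]
[[439.58313123  18.03234509  22.        ]
 [435.04323476 115.49335444  22.        ]
 [443.77523255 -92.62606589  22.        ]]
pads guess [[434.42318625 115.51409532  22.        ]
 [440.77435686  10.78898244  22.        ]
 [443.74414612 -91.38109414  22.        ]]
```

Call:
{"method": "arm_command", "body": {"deltas": [{"xyz":[0.004,0.005,-0.04],"turn":[0,0,0.03]},{"xyz":[0.004,0.004,-0.05],"turn":[0,0,0]},{"xyz":[0,0,-0.05],"turn":[0,0,0]},{"xyz":[0,0,-0.03],"turn":[0,0,0]},{"xyz":[0,0,0],"turn":[0,0,0]}]}}

```text
clock: 2.68
eef_pos: [406.7, 6.5, 175.0]
eef_rot: [-3.141, 0.003, 0.028]
wrist_force: [1.0, -0.5, -0.0]
finger_gap: 93.7
```

```bash
python3 - <<'E'
from h import *
s=read_state();print(s["clock"],s["eef_pos"],s["eef_rot"])
c=snap("wrist","w2")
c=snap("side");crop(c,180,100,340,240,5,"s2")
E
```

```text
2.675 [406.68867112   6.47773744 174.99287588] [-3.14137090e+00  3.05151495e-03  2.78803585e-02]
```

View pics/w2.png

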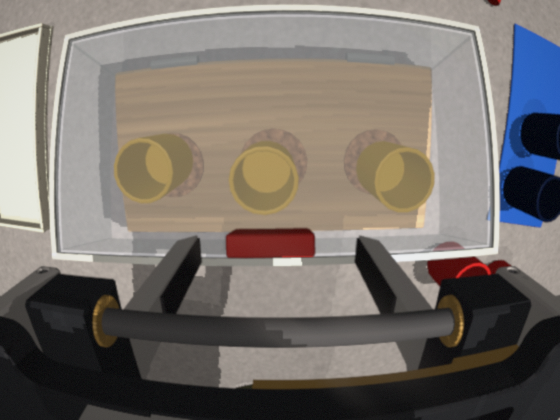

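View pics/s2.png

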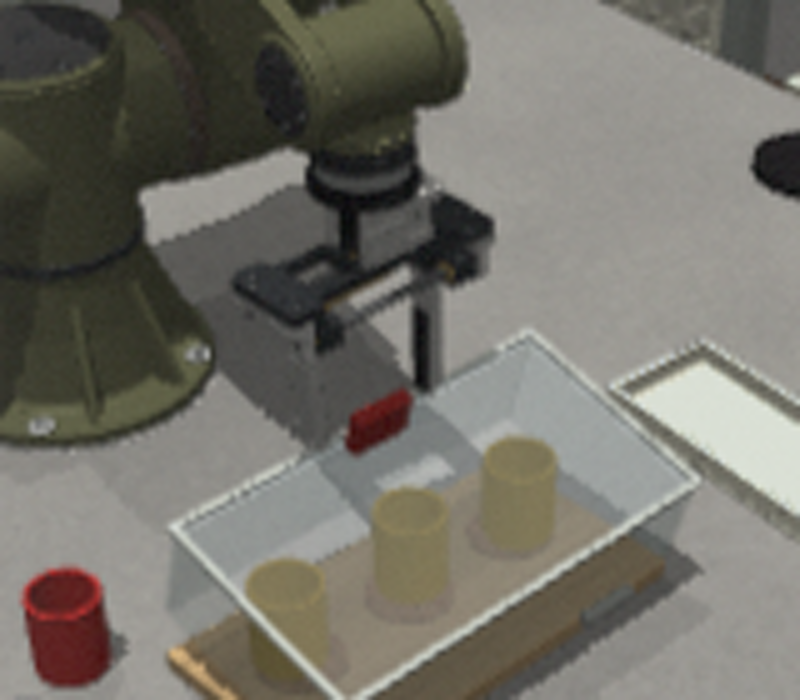

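```bash
python3 - <<'E'
from h import *
c=snap("wrist")
p=read_state()["eef_pos"]
print(proj(c,[p,p+[0,0,-11],p+[0,0,8]]))
print(onz(c,[(227,230),(315,230),(227,257),(315,257),(271,243)],174))
E
```

```text
[[278.56802918 256.92102867]
 [278.51803438 249.38970501]
 [278.60784081 262.93679309]]
[[422.22780489  36.36623893 174.        ]
 [423.65532036 -13.07033916 174.        ]
 [405.55398722  36.77723733 174.        ]
 [407.08992811 -14.17074157 174.        ]
 [415.21826934  11.41415927 174.        ]]
```

Call:
{"method": "arm_command", "body": {"deltas": [{"xyz":[0.003,0.005,-0.01],"turn":[0,0,0]},{"xyz":[0,0,-0.007],"turn":[0,0,0]},{"xyz":[0,0,0],"turn":[0,0,0]}]}}

```text
clock: 3.2
eef_pos: [410.4, 12.7, 158.5]
eef_rot: [-3.142, 0.001, 0.03]
wrist_force: [-0.2, -0.0, -0.2]
finger_gap: 94.1
```

Call:
{"method": "arm_command", "body": {"deltas": [{"xyz":[0,0,0],"turn":[0,0,0]},{"xyz":[0,0,0],"turn":[0,0,0]},{"xyz":[0,0,0],"turn":[0,0,0]},{"xyz":[0,0,0],"turn":[0,0,0]}], "gripper": 0.6, "force": 15}}

```text
clock: 3.7
eef_pos: [410.7, 12.5, 159.1]
eef_rot: [3.142, -0.0, 0.03]
wrist_force: [-0.0, 0.1, -0.1]
finger_gap: 57.7
```

Call:
{"method": "arm_command", "body": {"deltas": [{"xyz":[0,0,0],"turn":[0,0,0]},{"xyz":[0,0,0],"turn":[0,0,0]}]}}

```text
clock: 3.95
eef_pos: [410.7, 11.1, 159.0]
eef_rot: [3.138, 0.0, 0.03]
wrist_force: [-0.6, -15.0, -0.9]
finger_gap: 49.8
```

```bash
python3 - <<'E'
import numpy as np
hx,hz=543,18
g=np.array([410.5,159+8-0])  # held point
r=g-[hx,hz]; rad=np.hypot(*r); a0=np.arctan2(r[1],-r[0])
prev=r;print(rad,a0)
for i in range(1,25):
    th=i*0.053; q=rad*np.array([-np.cos(a0+th),np.sin(a0+th)]); print(i,(q-prev).round(1), (q+[hx,hz]).round(1)); prev=q
E
```

```text
199.39220145231357 0.8439457395522496
1 [8.1 6.8] [418.6 173.8]
2 [8.4 6.4] [427.  180.2]
3 [8.8 5.9] [435.8 186.1]
4 [9.1 5.4] [444.8 191.5]
5 [9.3 5. ] [454.1 196.5]
6 [9.6 4.5] [463.7 201. ]
7 [9.8 3.9] [473.5 204.9]
8 [10.   3.4] [483.5 208.3]
9 [10.2  2.9] [493.7 211.2]
10 [10.3  2.3] [504.  213.5]
11 [10.4  1.8] [514.4 215.3]
12 [10.5  1.2] [524.9 216.6]
13 [10.5  0.7] [535.5 217.2]
14 [10.6  0.1] [546.  217.4]
15 [10.6 -0.4] [556.6 216.9]
16 [10.5 -1. ] [567.1 215.9]
17 [10.5 -1.6] [577.5 214.4]
18 [10.4 -2.1] [587.9 212.3]
19 [10.2 -2.7] [598.1 209.6]
20 [10.1 -3.2] [608.2 206.4]
21 [ 9.9 -3.7] [618.1 202.7]
22 [ 9.7 -4.2] [627.8 198.5]
23 [ 9.4 -4.7] [637.2 193.7]
24 [ 9.2 -5.2] [646.4 188.5]
```

Call:
{"method": "arm_command", "body": {"deltas": [{"xyz":[0,-0.0025,0],"turn":[0,0,0]},{"xyz":[0.0081,0.0003,0.0068],"turn":[0,0,0]},{"xyz":[0.0084,0.0003,0.0064],"turn":[0,0,0]},{"xyz":[0.0088,0.0003,0.0059],"turn":[0,0,0]},{"xyz":[0.0091,0.0003,0.0054],"turn":[0,0,0]},{"xyz":[0.0093,0.0003,0.005],"turn":[0,0,0]}]}}

```text
clock: 4.7
eef_pos: [453.9, 12.7, 188.1]
eef_rot: [-3.139, 0.002, 0.03]
wrist_force: [-2.4, 9.7, -3.2]
finger_gap: 49.9
```

```bash
python3 - <<'E'
from h import *
c=snap("side");crop(c,180,100,340,240,5,"s3")
E
```

```text
(no output)
```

View pics/s3.png

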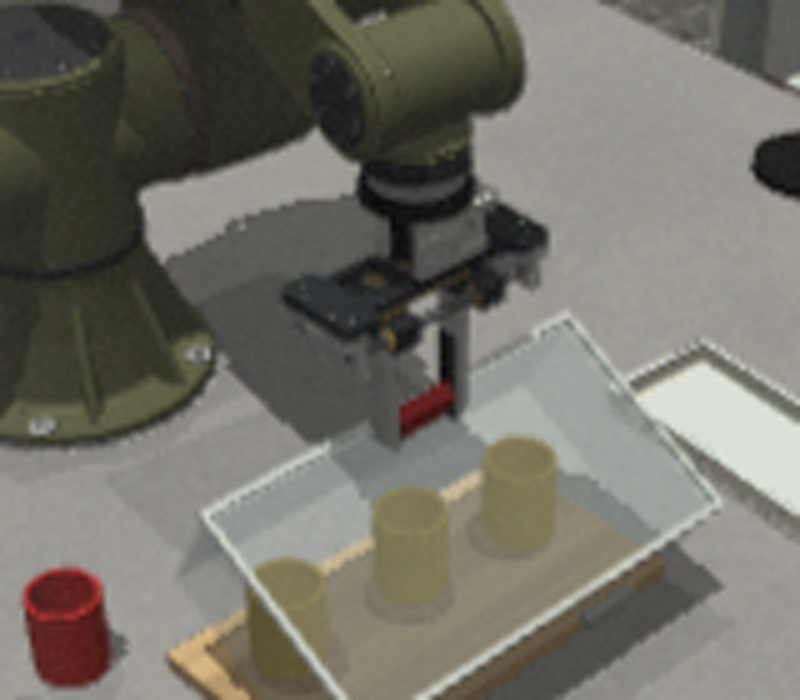

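Call:
{"method": "arm_command", "body": {"deltas": [{"xyz":[0.0096,0.0008,0.0045],"turn":[0,0,0]},{"xyz":[0.0098,0.0006,0.0039],"turn":[0,0,0]},{"xyz":[0.01,0.0004,0.0034],"turn":[0,0,0]},{"xyz":[0.0102,0.0004,0.0029],"turn":[0,0,0]},{"xyz":[0.0103,0.0004,0.0023],"turn":[0,0,0]},{"xyz":[0.0104,0.0004,0.0018],"turn":[0,0,0]},{"xyz":[0.0105,0.0004,0.0012],"turn":[0,0,0]},{"xyz":[0.0105,0.0004,0.0007],"turn":[0,0,0]}]}}

```text
clock: 5.75
eef_pos: [535.7, 16.2, 209.3]
eef_rot: [-3.14, 0.001, 0.031]
wrist_force: [-2.6, 6.5, 2.8]
finger_gap: 49.9
```

Call:
{"method": "arm_command", "body": {"deltas": [{"xyz":[0.0106,0.0006,0.0001],"turn":[0,0,0]},{"xyz":[0.0106,0.0005,-0.0004],"turn":[0,0,0]},{"xyz":[0.0105,0.0004,-0.001],"turn":[0,0,0]},{"xyz":[0.0105,0.0004,-0.0016],"turn":[0,0,0]},{"xyz":[0.0104,0.0004,-0.0021],"turn":[0,0,0]},{"xyz":[0.0102,0.0004,-0.0027],"turn":[0,0,0]},{"xyz":[0.0101,0.0004,-0.0032],"turn":[0,0,0]},{"xyz":[0.0099,0.0004,-0.0037],"turn":[0,0,0]},{"xyz":[0.0097,0.0004,-0.0042],"turn":[0,0,0]},{"xyz":[0.0094,0.0004,-0.0047],"turn":[0,0,0]},{"xyz":[0.0092,0.0003,-0.0052],"turn":[0,0,0]},{"xyz":[0,0,0],"turn":[0,0,0]}]}}

```text
clock: 7.25
eef_pos: [648.1, 20.9, 181.0]
eef_rot: [-3.14, -0.003, 0.031]
wrist_force: [5.0, 6.7, 3.8]
finger_gap: 49.9
```

```bash
python3 - <<'E'
from h import *
c=snap("side");crop(c,180,60,380,240,4,"s4")
c=snap("wrist","w4")
E
```

```text
(no output)
```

View pics/s4.png

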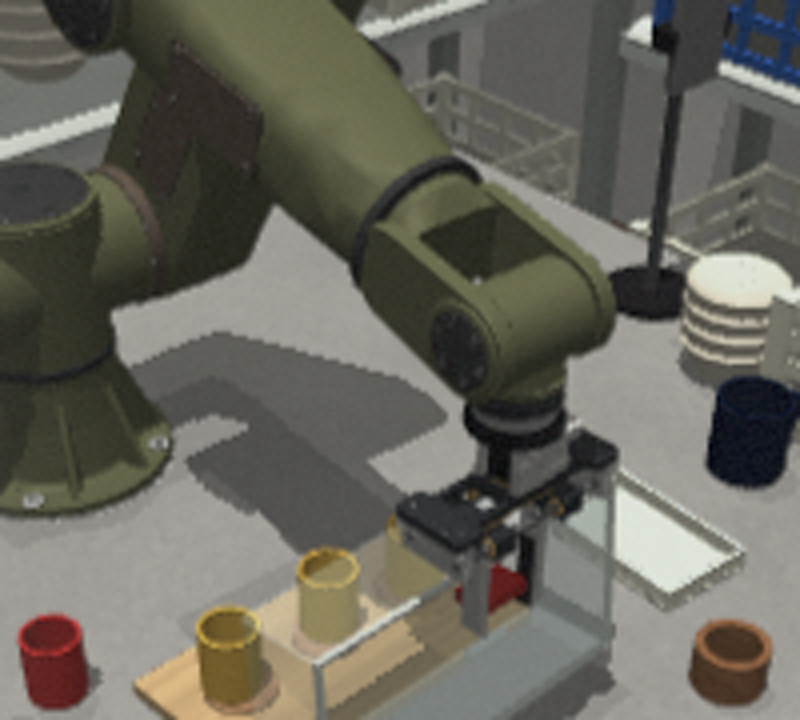

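View pics/w4.png

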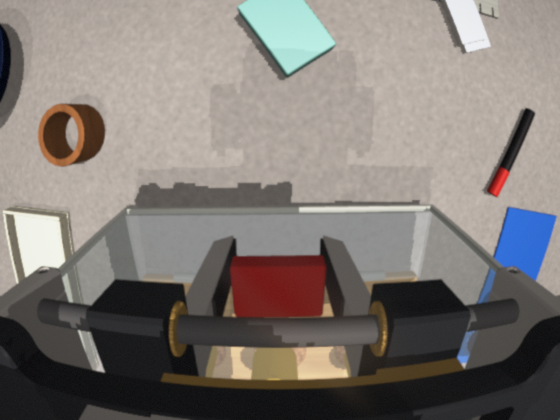

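Call:
{"method": "arm_command", "body": {"deltas": [{"xyz":[0,0,0],"turn":[0,0,0]},{"xyz":[0,0,0],"turn":[0,0,0]},{"xyz":[0,0,0],"turn":[0,0,0]},{"xyz":[0,0,0.02],"turn":[0,0,0]},{"xyz":[0,0,0.05],"turn":[0,0,0]},{"xyz":[0,0,0.055],"turn":[0,0,0]},{"xyz":[-0.02,0,0.04],"turn":[0,0,0]},{"xyz":[-0.05,0,0],"turn":[0,0,0]},{"xyz":[-0.06,-0.005,0],"turn":[0,0,0]},{"xyz":[-0.06,-0.005,0],"turn":[0,0,0]},{"xyz":[-0.05,-0.01,0],"turn":[0,0,0]},{"xyz":[0,0,0],"turn":[0,0,0]}], "gripper": 0}}

```text
clock: 8.85
eef_pos: [404.9, -0.4, 346.6]
eef_rot: [3.141, -0.003, 0.029]
wrist_force: [-0.1, -0.3, 0.7]
finger_gap: 93.6
```

```bash
python3 - <<'E'
from h import *
c=snap("wrist","w5")
E
```

```text
(no output)
```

View pics/w5.png

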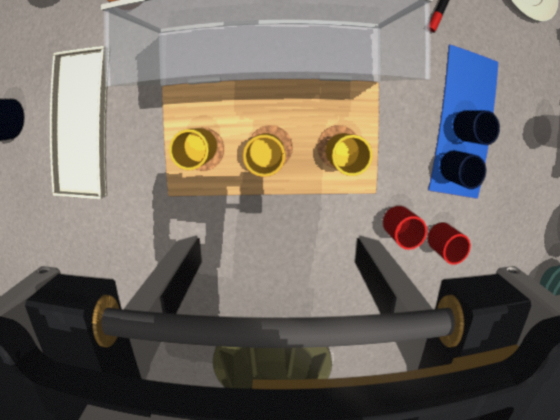

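```bash
cat >> h.py <<'E'
from scipy.optimize import least_squares
def rimfit(c,mask,z,rad=28,amin=150):
    out=[]
    n,l,st,ce=cv2.connectedComponentsWithStats(mask.astype(np.uint8))
    for i in range(1,n):
        if st[i][4]<amin: continue
        m=(l==i).astype(np.uint8)
        cs,_=cv2.findContours(m,cv2.RETR_EXTERNAL,cv2.CHAIN_APPROX_NONE)
        ct=max(cs,key=len)[:,0,:].astype(float)
        ctr=ct.mean(0); dd=ct-ctr; ct=ct+0.4*dd/np.linalg.norm(dd,axis=1)[:,None]
        P=onz(c,ct,z)[:,:2]; o=c["o"][:2]; g=P.mean(0)
        for _ in range(3):
            u=(g-o)/np.linalg.norm(g-o); sel=P[(P-g)@u>0]
            f=least_squares(lambda q:np.hypot(*(sel-q).T)-rad,g,loss='soft_l1',f_scale=1.0); g=f.x
        rfree=least_squares(lambda q:np.hypot(*(sel-q[:2]).T)-q[2],[*g,rad],loss='soft_l1').x
        out.append((ce[i].round(0),g.round(1),round(float(np.abs(f.fun).mean()),2),rfree.round(1),st[i][4]))
    return out
def masks(c):
    hsv=cv2.cvtColor(c["color"],cv2.COLOR_RGB2HSV);H,S,V=[hsv[:,:,i].astype(int) for i in range(3)]
    return H,S,V
E
python3 - <<'E'
from h import *
c=snap("wrist")
H,S,V=masks(c)
for uv in [(190,148),(190,130),(172,150),(205,150),(464,125),(463,170),(484,125),(470,70),(300,120),(75,120),(300,180),(205,160)]:
    print(uv,H[uv[1],uv[0]],S[uv[1],uv[0]],V[uv[1],uv[0]])
y=(H>20)&(H<32)&(S>190)
y[230:]=0
for r in rimfit(c,y,92): print("Y",r)
nv=(H>105)&(H<130)&(V<70)&(S>100);nv[230:]=0;nv[:,:400]=0
for r in rimfit(c,nv,74): print("N",r)
cv2.imwrite("pics/m.png",np.hstack([y,nv]).astype(np.uint8)[:260,:]*255)
E
```

```text
(190, 148) 23 188 232
(190, 130) 23 177 184
(172, 150) 23 192 138
(205, 150) 23 191 214
(464, 125) 113 255 13
(463, 170) 109 179 27
(484, 125) 113 180 17
(470, 70) 109 187 203
(300, 120) 18 120 228
(75, 120) 36 11 231
(300, 180) 18 118 229
(205, 160) 23 187 217
Y (array([187., 150.]), array([444.2, 109.9]), 6.05, array([440.1, 122.2,  21.2]), np.int32(219))
Y (array([260., 161.]), array([442.2,  15.4]), 3.16, array([435.4,  18. ,  23.5]), np.int32(178))
N (array([476., 127.]), array([ 497.5, -318.3]), 1.01, array([ 497.4, -321.3,   25.6]), np.int32(1222))
N (array([463., 169.]), array([ 426.1, -298.7]), 0.78, array([ 425.5, -301.3,   25.8]), np.int32(1230))
```

View pics/m.png

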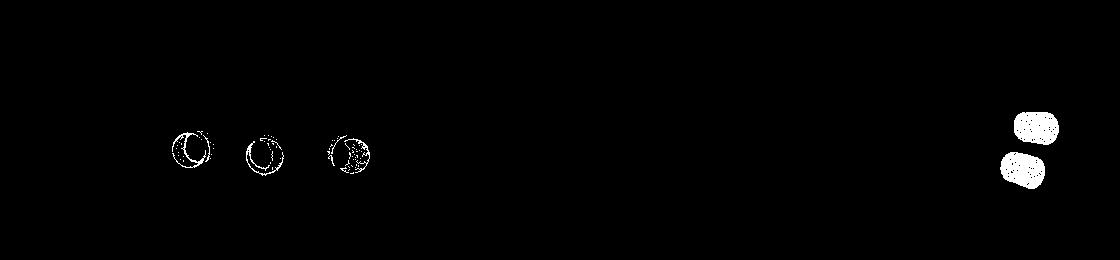

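```bash
cat >> h.py <<'E'
def yellow(c):
    H,S,V=masks(c); y=((H>20)&(H<32)&(S>150)).astype(np.uint8); y[230:]=0
    return cv2.morphologyEx(y,cv2.MORPH_CLOSE,np.ones((3,3)))
def navy(c,ymax=230):
    H,S,V=masks(c); y=((V<75)&(S>100)&(H>100)&(H<135)).astype(np.uint8); y[ymax:]=0
    return cv2.morphologyEx(y,cv2.MORPH_CLOSE,np.ones((3,3)))
E
python3 - <<'E'
from h import *
c=snap("wrist")
H,S,V=masks(c)
y=yellow(c)
for r in rimfit(c,y,92): print("Y",r)
nv=navy(c)
for r in rimfit(c,nv,74): print("N",r)
crop(c,155,70,390,205,3.4,"w5c")
wood=((H>14)&(H<21)&(S>80)&(V>120)).astype(np.uint8);wood[230:]=0
tr=((S<40)&(V>180)).astype(np.uint8);tr[:,:30]=0;tr[:,130:]=0;tr[230:]=0
cv2.imwrite("pics/m.png",np.hstack([y,wood,])[:230]*120)
def big(m):
    cs,_=cv2.findContours(m,cv2.RETR_EXTERNAL,cv2.CHAIN_APPROX_NONE);return max(cs,key=cv2.contourArea)[:,0,:]
P=onz(c,big(wood),18)[:,:2].astype(np.float32);r=cv2.minAreaRect(P);print("wood",r,cv2.boxPoints(r))
T=onz(c,big(tr),25)[:,:2].astype(np.float32);r=cv2.minAreaRect(T);print("tray",r,cv2.boxPoints(r))
E
```

```text
Y (array([191., 149.]), array([441.1, 120. ]), 0.54, array([440.7, 121.3,  27. ]), np.int32(1090))
Y (array([262., 156.]), array([435.8,  19. ]), 0.63, array([434.5,  19.4,  27. ]), np.int32(1058))
Y (array([350., 156.]), array([439.3, -96.9]), 0.43, array([438.9, -97.8,  27.3]), np.int32(1050))
N (array([ 10., 119.]), array([506.1, 475.5]), 6.11, array([503. , 413.1,  85.9]), np.int32(783))
N (array([476., 128.]), array([ 497.1, -318.2]), 1.0, array([ 497.3, -321.6,   25.2]), np.int32(1266))
N (array([463., 170.]), array([ 426.2, -298.7]), 0.91, array([ 425.7, -301.6,   25.7]), np.int32(1269))
wood ((454.2787780761719, 13.370132446289062), (178.41966247558594, 338.19830322265625), 2.378411293029785) [[ 358.1283   178.62148]
 [ 372.16327 -159.28548]
 [ 550.42926 -151.88121]
 [ 536.3943   186.02574]]
tray ((513.4391479492188, 349.83343505859375), (120.5862808227539, 321.4175720214844), 86.3788070678711) [[349.2431  299.811  ]
 [670.019   279.51035]
 [677.6352  399.85587]
 [356.8593  420.15652]]
```

View pics/m.png

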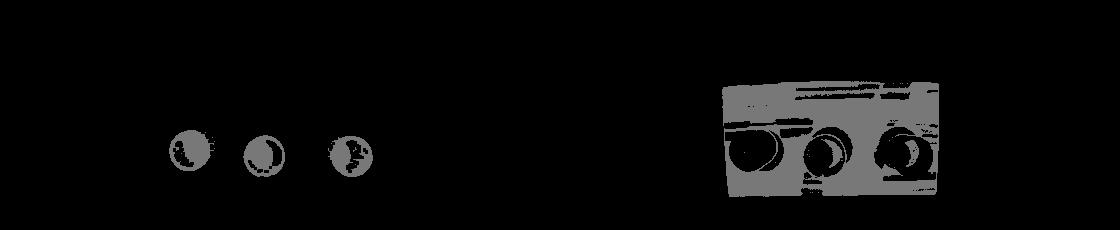

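View pics/w5c.png

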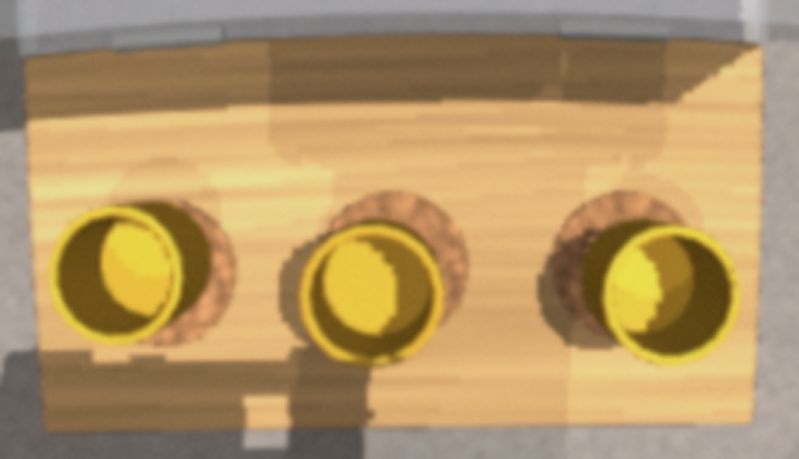

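```bash
python3 - <<'E'
from h import *
c=snap("wrist")
crop(c,40,35,120,210,3.2,"w5t")
P=onz(c,[(52,49),(104,47),(100,198),(53,195)],25);print(P,P.mean(0),np.linalg.norm(P[0]-P[1]),np.linalg.norm(P[1]-P[2]))
P=onz(c,[(450,45),(498,58),(478,196),(430,190)],4);print(P,P.mean(0),np.linalg.norm(P[0]-P[1]),np.linalg.norm(P[1]-P[2]))
E
```

```text
[[626.01840484 406.13243506  25.        ]
 [611.33351024 290.85252691  25.        ]
 [355.51337888 304.95301011  25.        ]
 [359.10646284 413.7037669   25.        ]] [487.9929392  353.91043475  25.        ] 116.21145964909566 256.20843709286464
[[ 637.24840491 -286.50438223    4.        ]
 [ 635.5192952  -394.3963854     4.        ]
 [ 374.38680507 -370.89071951    4.        ]
 [ 380.80627049 -263.8697035     4.        ]] [ 506.99019392 -328.91529766    4.        ] 107.90585789231368 262.1882791645571
```

View pics/w5t.png

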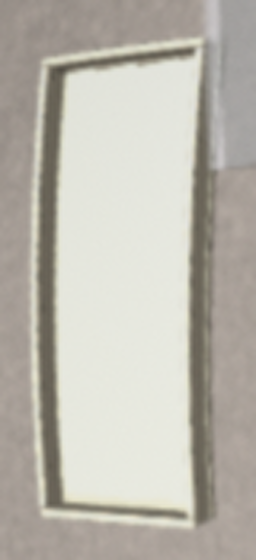

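Call:
{"method": "arm_command", "body": {"deltas": [{"xyz":[0.009,0.03,-0.045],"turn":[0,0,0.01]},{"xyz":[0.009,0.03,-0.045],"turn":[0,0,0]},{"xyz":[0.009,0.03,-0.045],"turn":[0,0,0]},{"xyz":[0.009,0.03,-0.045],"turn":[0,0,0]},{"xyz":[0,0,0],"turn":[0,0,0]}], "gripper": 0.1}}

```text
clock: 9.68
eef_pos: [441.9, 121.3, 161.9]
eef_rot: [3.141, 0.007, 0.042]
wrist_force: [-0.7, 0.0, 0.3]
finger_gap: 84.9
```

```bash
python3 - <<'E'
from h import *
s=read_state();print(s["eef_pos"],s["eef_rot"])
c=snap("wrist","w6")
for r in rimfit(c,yellow(c),92): print("Y",r)
print(proj(c,[s["eef_pos"][0],s["eef_pos"][1],92]))
E
```

```text
[441.94893087 121.25273232 161.88818599] [3.14069379 0.00705113 0.04237973]
Y (array([274., 189.]), array([492.3, 121. ]), 5.05, array([286266.5,  -5516.8, 285856.3]), np.int32(419))
Y (array([391., 211.]), array([466.8,   3.5]), 5.33, array([447.7,   9.7,  12.5]), np.int32(1492))
Y (array([492., 212.]), array([ 438.3, -151.2]), 0.23, array([ 411.1, -439.7,  317.8]), np.int32(1376))
[[278.46319816 219.03384843]]
```

View pics/w6.png

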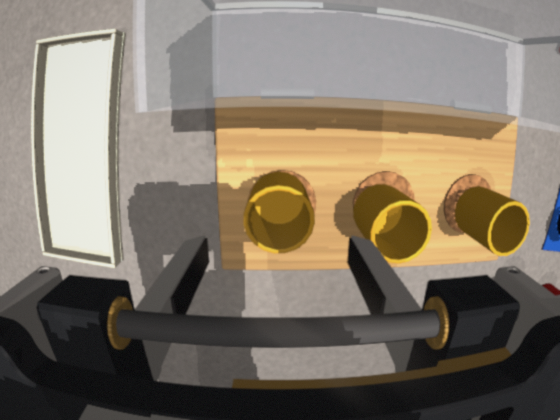

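Call:
{"method": "arm_command", "body": {"deltas": [{"xyz":[0,0,-0.04],"turn":[0,0,0]},{"xyz":[0,0,-0.04],"turn":[0,0,0]},{"xyz":[0,0,-0.019],"turn":[0,0,0]},{"xyz":[0,0,0],"turn":[0,0,0]}]}}

```text
clock: 10.22
eef_pos: [443.2, 119.4, 66.7]
eef_rot: [3.141, 0.001, 0.039]
wrist_force: [-2.1, 0.0, 0.1]
finger_gap: 84.5
```

Call:
{"method": "arm_command", "body": {"deltas": [{"xyz":[0,0,0],"turn":[0,0,0]},{"xyz":[0,0,0],"turn":[0,0,0]},{"xyz":[0,0,0],"turn":[0,0,0]},{"xyz":[0,0,0],"turn":[0,0,0]}], "gripper": 0.6, "force": 12}}

```text
clock: 10.72
eef_pos: [443.1, 120.0, 67.1]
eef_rot: [-3.141, -0.001, 0.04]
wrist_force: [-1.3, 0.8, 7.4]
finger_gap: 56.2
```

Call:
{"method": "arm_command", "body": {"deltas": [{"xyz":[0,0,0.03],"turn":[0,0,0]},{"xyz":[0,0,0.04],"turn":[0,0,0]},{"xyz":[0,0.02,0.02],"turn":[0,0,0]},{"xyz":[-0.005,0.04,0],"turn":[0,0,-0.02]},{"xyz":[-0.005,0.05,0],"turn":[0,0,-0.02]},{"xyz":[-0.006,0.05,0],"turn":[0,0,-0.02]},{"xyz":[-0.01,0.045,0],"turn":[0,0,-0.01]},{"xyz":[-0.005,0.03,0],"turn":[0,0,-0.01]},{"xyz":[0,0,0],"turn":[0,0,0]}]}}

```text
clock: 11.85
eef_pos: [411.0, 356.2, 156.0]
eef_rot: [3.141, 0.001, -0.038]
wrist_force: [0.5, -0.0, -2.5]
finger_gap: 56.1
```

```bash
python3 - <<'E'
from h import *
s=read_state();print(s["eef_pos"],s["eef_rot"])
c=snap("wrist","w7")
E
```

```text
[410.99897316 356.24475185 156.00585279] [ 3.14113749e+00  6.71540718e-04 -3.75889610e-02]
```

View pics/w7.png

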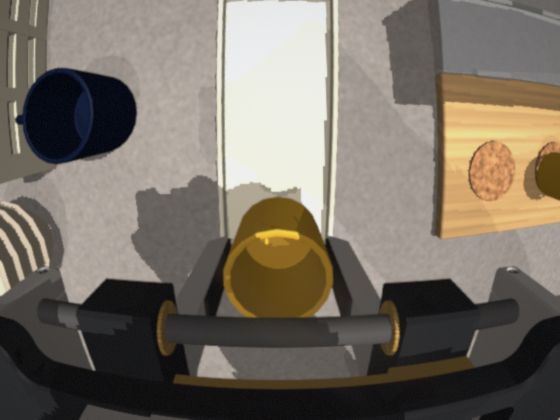

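Call:
{"method": "arm_command", "body": {"deltas": [{"xyz":[0,0,-0.04],"turn":[0,0,0]},{"xyz":[0,0,-0.035],"turn":[0,0,0]},{"xyz":[0,0,-0.015],"turn":[0,0,0]},{"xyz":[0,0,-0.01],"turn":[0,0,0]},{"xyz":[0,0,-0.004],"turn":[0,0,0]},{"xyz":[0,0,0],"turn":[0,0,0]}]}}

```text
clock: 12.65
eef_pos: [412.1, 355.1, 53.1]
eef_rot: [-3.141, -0.001, -0.04]
wrist_force: [0.6, 0.2, -1.9]
finger_gap: 56.2
```

Call:
{"method": "arm_command", "body": {"deltas": [{"xyz":[0,0,-0.002],"turn":[0,0,0]},{"xyz":[0,0,-0.001],"turn":[0,0,0]},{"xyz":[0,0,0],"turn":[0,0,0]}]}}

```text
clock: 13.02
eef_pos: [411.9, 355.1, 50.1]
eef_rot: [-3.141, -0.001, -0.04]
wrist_force: [-2.8, -1.9, 6.2]
finger_gap: 56.3
```

Call:
{"method": "arm_command", "body": {"deltas": [{"xyz":[0,0,0],"turn":[0,0,0]},{"xyz":[0,0,0],"turn":[0,0,0]},{"xyz":[0,0,0.01],"turn":[0,0,0]},{"xyz":[0,0,0.05],"turn":[0,0,0]},{"xyz":[0,-0.02,0.05],"turn":[0,0,0]},{"xyz":[0.004,-0.06,0],"turn":[0,0,0.02]},{"xyz":[0.004,-0.06,0],"turn":[0,0,0.02]},{"xyz":[0.004,-0.06,0],"turn":[0,0,0.02]},{"xyz":[0.004,-0.06,0],"turn":[0,0,0.02]},{"xyz":[0.004,-0.055,0],"turn":[0,0,0]},{"xyz":[0.004,-0.021,0],"turn":[0,0,0]},{"xyz":[0,0,0],"turn":[0,0,0]}], "gripper": 0.1}}

```text
clock: 14.52
eef_pos: [436.0, 18.0, 160.1]
eef_rot: [3.142, -0.001, 0.038]
wrist_force: [-0.2, 1.6, 1.1]
finger_gap: 84.6
```

```bash
python3 - <<'E'
from h import *
s=read_state();print(s["eef_pos"],s["eef_rot"])
c=snap("wrist","w8")
print(proj(c,[s["eef_pos"][0],s["eef_pos"][1],92]))
E
```

```text
[435.97400998  17.99702608 160.09113082] [ 3.14150896e+00 -7.91998638e-04  3.75331659e-02]
[[278.53663821 220.41855823]]
```

View pics/w8.png

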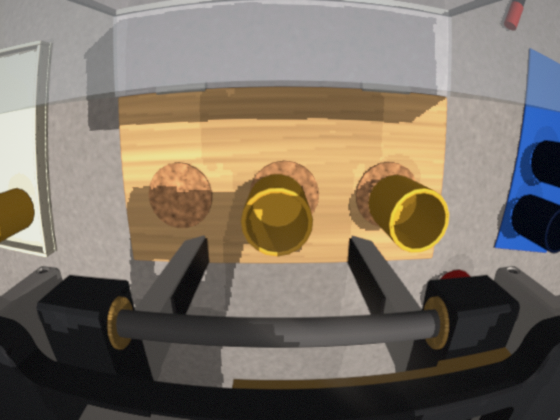

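Call:
{"method": "arm_command", "body": {"deltas": [{"xyz":[0,0,-0.04],"turn":[0,0,0]},{"xyz":[0,0,-0.04],"turn":[0,0,0]},{"xyz":[0,0,-0.014],"turn":[0,0,0]},{"xyz":[0,0,0],"turn":[0,0,0]}]}}

```text
clock: 15.08
eef_pos: [435.8, 19.6, 65.7]
eef_rot: [-3.141, 0.001, 0.041]
wrist_force: [1.1, -0.0, 0.5]
finger_gap: 84.7
```

Call:
{"method": "arm_command", "body": {"deltas": [{"xyz":[0,0,0],"turn":[0,0,0]},{"xyz":[0,0,0],"turn":[0,0,0]},{"xyz":[0,0,0],"turn":[0,0,0]},{"xyz":[0,0,0],"turn":[0,0,0]}], "gripper": 0.6}}

```text
clock: 15.58
eef_pos: [436.0, 18.9, 66.0]
eef_rot: [3.142, -0.001, 0.04]
wrist_force: [-0.7, 0.3, 5.6]
finger_gap: 55.3
```

Call:
{"method": "arm_command", "body": {"deltas": [{"xyz":[0,0,0.03],"turn":[0,0,0]},{"xyz":[0,0,0.045],"turn":[0,0,0]},{"xyz":[0,0.02,0.02],"turn":[0,0,0]},{"xyz":[0,0.05,0],"turn":[0,0,0]},{"xyz":[0,0.06,0],"turn":[0,0,-0.02]},{"xyz":[0.005,0.06,0],"turn":[0,0,-0.02]},{"xyz":[0.01,0.06,0],"turn":[0,0,-0.02]},{"xyz":[0.02,0.055,0],"turn":[0,0,-0.02]},{"xyz":[0.016,0.028,0],"turn":[0,0,0]},{"xyz":[0,0,0],"turn":[0,0,0]}]}}

```text
clock: 16.82
eef_pos: [486.7, 353.2, 159.4]
eef_rot: [3.141, 0.001, -0.038]
wrist_force: [1.0, -0.5, -1.8]
finger_gap: 55.5
```

```bash
python3 - <<'E'
from h import *
s=read_state();print(s["eef_pos"],s["eef_rot"])
c=snap("wrist","w9")
c=snap("scene","sc9")
E
```

```text
[486.71666618 353.23460158 159.39185356] [ 3.14089473e+00  1.17710366e-03 -3.84148701e-02]
```

View pics/w9.png

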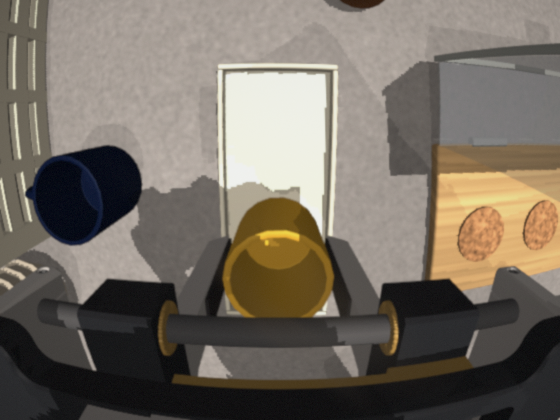

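View pics/sc9.png

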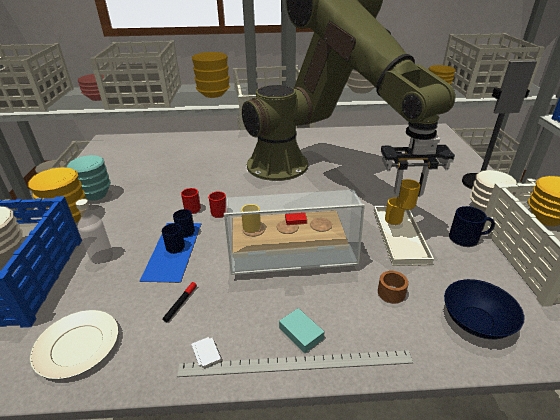

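Call:
{"method": "arm_command", "body": {"deltas": [{"xyz":[0,0,-0.04],"turn":[0,0,0]},{"xyz":[0,0,-0.04],"turn":[0,0,0]},{"xyz":[0,0,-0.015],"turn":[0,0,0]},{"xyz":[0,0,-0.01],"turn":[0,0,0]},{"xyz":[0,0,-0.003],"turn":[0,0,0]},{"xyz":[0,0,-0.002],"turn":[0,0,0]},{"xyz":[0,0,0],"turn":[0,0,0]}]}}

```text
clock: 17.8
eef_pos: [487.0, 352.1, 51.1]
eef_rot: [-3.141, -0.001, -0.04]
wrist_force: [0.7, -0.1, -1.6]
finger_gap: 55.7
```

Call:
{"method": "arm_command", "body": {"deltas": [{"xyz":[0,0,-0.002],"turn":[0,0,0]},{"xyz":[0,0,-0.0005],"turn":[0,0,0]},{"xyz":[0,0,0],"turn":[0,0,0]}]}}

```text
clock: 18.18
eef_pos: [487.1, 352.2, 49.0]
eef_rot: [-3.141, -0.001, -0.04]
wrist_force: [-2.9, -2.8, 6.3]
finger_gap: 55.6
```

Call:
{"method": "arm_command", "body": {"deltas": [{"xyz":[0,0,0],"turn":[0,0,0]},{"xyz":[0,0,0],"turn":[0,0,0]},{"xyz":[0,0,0.01],"turn":[0,0,0]},{"xyz":[0,0,0.05],"turn":[0,0,0]},{"xyz":[0,-0.02,0.05],"turn":[0,0,0]},{"xyz":[-0.02,-0.055,0],"turn":[0,0,0.02]},{"xyz":[-0.02,-0.055,0],"turn":[0,0,0.02]},{"xyz":[-0.008,-0.06,0],"turn":[0,0,0.02]},{"xyz":[0,-0.062,0],"turn":[0,0,0.02]},{"xyz":[0,-0.062,0],"turn":[0,0,0]},{"xyz":[0,-0.062,0],"turn":[0,0,0]},{"xyz":[0,-0.05,0],"turn":[0,0,0]}], "gripper": 0.1}}

```text
clock: 19.68
eef_pos: [438.6, -76.3, 158.9]
eef_rot: [3.141, -0.001, 0.039]
wrist_force: [0.8, 0.2, 0.1]
finger_gap: 84.7
```

Call:
{"method": "arm_command", "body": {"deltas": [{"xyz":[0,-0.023,0],"turn":[0,0,0]},{"xyz":[0,0,0],"turn":[0,0,0]}]}}

```text
clock: 19.92
eef_pos: [438.8, -98.1, 158.5]
eef_rot: [3.141, -0.001, 0.038]
wrist_force: [0.0, -0.5, -0.9]
finger_gap: 84.4
```

```bash
python3 - <<'E'
from h import *
s=read_state();print(s["eef_pos"],s["eef_rot"])
c=snap("wrist","w10")
print(proj(c,[s["eef_pos"][0],s["eef_pos"][1],92]))
E
```

```text
[438.75586731 -98.12194675 158.51490424] [ 3.14137725e+00 -5.98454811e-04  3.75840415e-02]
[[278.53054219 221.03521382]]
```

View pics/w10.png

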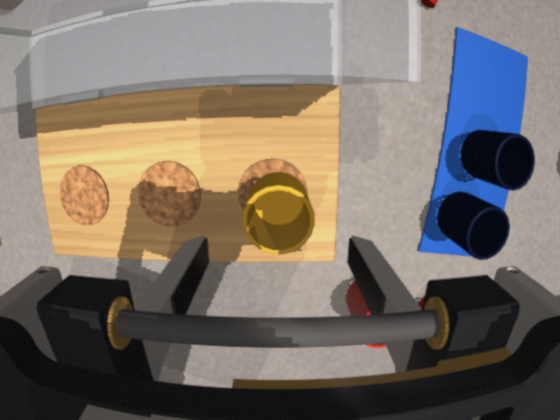

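Call:
{"method": "arm_command", "body": {"deltas": [{"xyz":[0,0,-0.04],"turn":[0,0,0]},{"xyz":[0,0,-0.04],"turn":[0,0,0]},{"xyz":[0,0,-0.013],"turn":[0,0,0]},{"xyz":[0,0,0],"turn":[0,0,0]}]}}

```text
clock: 20.48
eef_pos: [438.9, -96.5, 65.3]
eef_rot: [-3.141, 0.0, 0.041]
wrist_force: [-0.1, -0.3, 1.6]
finger_gap: 84.6
```

Call:
{"method": "arm_command", "body": {"deltas": [{"xyz":[0,0,0],"turn":[0,0,0]},{"xyz":[0,0,0],"turn":[0,0,0]},{"xyz":[0,0,0],"turn":[0,0,0]},{"xyz":[0,0,0],"turn":[0,0,0]}], "gripper": 0.6}}

```text
clock: 20.98
eef_pos: [439.1, -97.2, 65.5]
eef_rot: [3.141, -0.001, 0.04]
wrist_force: [-1.0, -0.5, 6.5]
finger_gap: 54.6
```

Call:
{"method": "arm_command", "body": {"deltas": [{"xyz":[0,0,0.03],"turn":[0,0,0]},{"xyz":[0,0,0.045],"turn":[0,0,0]},{"xyz":[0,0.02,0.02],"turn":[0,0,0]},{"xyz":[0,0.05,0],"turn":[0,0,0]},{"xyz":[0,0.06,0],"turn":[0,0,-0.02]},{"xyz":[0,0.06,0],"turn":[0,0,-0.02]},{"xyz":[0,0.06,0],"turn":[0,0,-0.02]},{"xyz":[0,0.06,0],"turn":[0,0,-0.02]},{"xyz":[0,0.06,0],"turn":[0,0,0]},{"xyz":[0.02,0.05,0],"turn":[0,0,0]},{"xyz":[0.05,0.02,0],"turn":[0,0,0]},{"xyz":[0.053,0.006,0],"turn":[0,0,0]}]}}

```text
clock: 22.48
eef_pos: [562.4, 350.5, 159.5]
eef_rot: [3.141, 0.001, -0.038]
wrist_force: [1.1, 0.5, -1.3]
finger_gap: 54.8
```

Call:
{"method": "arm_command", "body": {"deltas": [{"xyz":[0,0,0],"turn":[0,0,0]},{"xyz":[0,0,0],"turn":[0,0,0]}]}}

```text
clock: 22.72
eef_pos: [561.2, 348.7, 159.3]
eef_rot: [3.141, 0.001, -0.04]
wrist_force: [-0.6, -0.8, -2.1]
finger_gap: 54.9
```

```bash
python3 - <<'E'
from h import *
s=read_state();print(s["eef_pos"],s["eef_rot"])
c=snap("wrist","w11")
c=snap("scene","sc11")
E
```

```text
[561.15221505 348.73732882 159.28746818] [ 3.14093682e+00  1.41525971e-03 -4.02151307e-02]
```

View pics/w11.png

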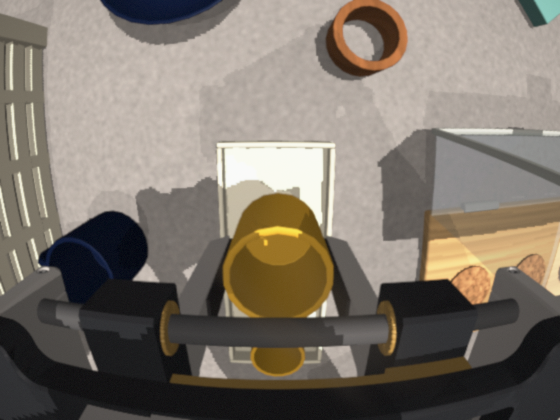

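View pics/sc11.png

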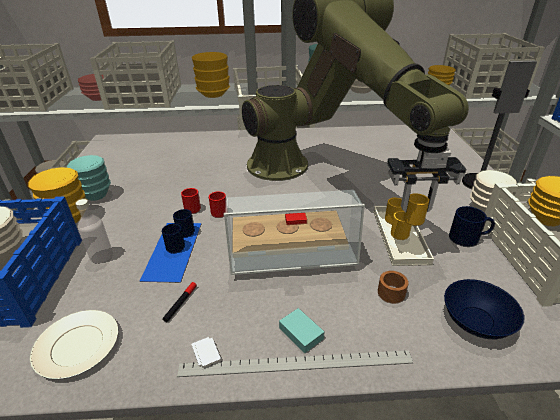

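Call:
{"method": "arm_command", "body": {"deltas": [{"xyz":[0,0,-0.04],"turn":[0,0,0]},{"xyz":[0,0,-0.04],"turn":[0,0,0]},{"xyz":[0,0,-0.015],"turn":[0,0,0]},{"xyz":[0,0,-0.01],"turn":[0,0,0]},{"xyz":[0,0,-0.003],"turn":[0,0,0]},{"xyz":[0,0,-0.002],"turn":[0,0,0]},{"xyz":[0,0,0],"turn":[0,0,0]}]}}

```text
clock: 23.7
eef_pos: [562.0, 349.1, 50.7]
eef_rot: [-3.141, -0.001, -0.04]
wrist_force: [-0.2, -0.7, -2.0]
finger_gap: 54.4
```

Call:
{"method": "arm_command", "body": {"deltas": [{"xyz":[0,0,-0.002],"turn":[0,0,0]},{"xyz":[0,0,-0.0005],"turn":[0,0,0]},{"xyz":[0,0,0],"turn":[0,0,0]}]}}

```text
clock: 24.08
eef_pos: [562.4, 349.3, 48.7]
eef_rot: [-3.141, -0.002, -0.04]
wrist_force: [0.6, 0.3, 5.5]
finger_gap: 54.7
```

Call:
{"method": "arm_command", "body": {"deltas": [{"xyz":[0,0,0],"turn":[0,0,0]},{"xyz":[0,0,0],"turn":[0,0,0]},{"xyz":[0,0,0.01],"turn":[0,0,0]},{"xyz":[0,0,0.05],"turn":[0,0,0]},{"xyz":[0,0,0.055],"turn":[0,0,0]},{"xyz":[-0.03,-0.01,0.05],"turn":[0,0,0]},{"xyz":[-0.05,-0.03,0.016],"turn":[0,0,0.02]},{"xyz":[-0.032,-0.05,0],"turn":[0,0,0.02]},{"xyz":[0,-0.06,0],"turn":[0,0,0.02]},{"xyz":[0,-0.06,0],"turn":[0,0,0.02]},{"xyz":[0,-0.062,0],"turn":[0,0,0]},{"xyz":[0,-0.062,0],"turn":[0,0,0]}], "gripper": 0.1}}

```text
clock: 25.58
eef_pos: [449.4, 13.1, 229.4]
eef_rot: [3.141, -0.001, 0.04]
wrist_force: [1.8, 0.1, -0.8]
finger_gap: 84.8
```

Call:
{"method": "arm_command", "body": {"deltas": [{"xyz":[0,0,0],"turn":[0,0,0]},{"xyz":[0,0,0],"turn":[0,0,0]},{"xyz":[0,0,0],"turn":[0,0,0]}]}}

```text
clock: 25.95
eef_pos: [449.8, 16.1, 228.7]
eef_rot: [-3.141, -0.0, 0.042]
wrist_force: [1.3, 0.6, -0.5]
finger_gap: 84.7
```

```bash
python3 - <<'E'
from h import *
s=read_state();print(s["eef_pos"],s["eef_rot"])
c=snap("wrist","w12")
H,S,V=masks(c)
for uv in [(170,150),(300,100),(280,150)]: print(uv,H[uv[1],uv[0]],S[uv[1],uv[0]],V[uv[1],uv[0]])
E
```

```text
[449.80557345  16.13407883 228.66204844] [-3.14147735e+00 -1.71113988e-04  4.18356557e-02]
(170, 150) 17 120 224
(300, 100) 140 5 158
(280, 150) 17 122 219
```

View pics/w12.png

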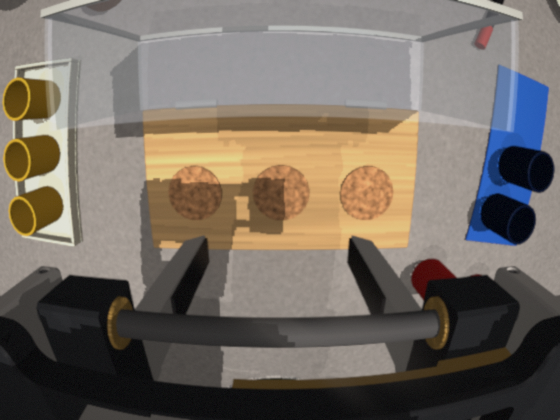

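```bash
cat >> h.py <<'E'
def pads(c):
    H,S,V=masks(c)
    m=((H<15)&(S>70)).astype(np.uint8);m[235:]=0;m[:100]=0
    m=cv2.morphologyEx(m,cv2.MORPH_OPEN,np.ones((3,3)));m=cv2.morphologyEx(m,cv2.MORPH_CLOSE,np.ones((9,9)))
    out=[]
    cs,_=cv2.findContours(m,cv2.RETR_EXTERNAL,cv2.CHAIN_APPROX_NONE)
    for q in cs:
        if cv2.contourArea(q)<800: continue
        P=onz(c,q[:,0,:],22)[:,:2]
        f=least_squares(lambda z:np.hypot(*(P-z[:2]).T)-z[2],[*P.mean(0),34],loss='soft_l1')
        out.append((q[:,0,:].mean(0).round(0),f.x.round(1),round(float(np.abs(f.fun).mean()),2)))
    return out,m
E
python3 - <<'E'
from h import *
s=read_state();print(s["eef_pos"])
c=snap("wrist")
H,S,V=masks(c)
for uv in [(195,185),(367,190),(262,190),(300,180),(262,210)]: print(uv,H[uv[1],uv[0]],S[uv[1],uv[0]],V[uv[1],uv[0]])
o,m=pads(c)
for r in o: print(r)
cv2.imwrite("pics/m.png",m*255)
for r in rimfit(c,navy(c,250),74): print("N",r)
E
```

```text
[449.77687496  16.13700265 228.58223886]
(195, 185) 14 134 129
(367, 190) 13 135 194
(262, 190) 14 136 86
(300, 180) 13 136 163
(262, 210) 14 135 87
(array([366., 193.]), array([443.9, -91.4,  32.5]), 0.37)
(array([281., 193.]), array([439.7,  12.8,  32.5]), 0.35)
(array([195., 193.]), array([435.3, 117.2,  32.3]), 0.45)
N (array([526., 168.]), array([ 497.3, -318.1]), 0.76, array([ 497.3, -320.6,   25.9]), np.int32(1906))
N (array([508., 218.]), array([ 426.8, -298.9]), 0.75, array([ 425.9, -301.1,   26.1]), np.int32(1907))
```

View pics/m.png

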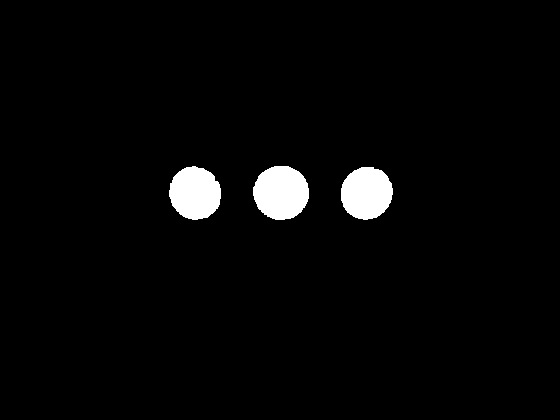

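```bash
python3 - <<'E'
from h import *
c=snap("scene")
print("bottle base",onz(c,[(98,262)],0),"red base",onz(c,[(191,211),(218,215)],0),"mug",onz(c,[(468,243)],0))
E
```

```text
bottle base [[ 546.30141902 -533.48255749    0.        ]] red base [[ 309.13683562 -303.83831845    0.        ]
 [ 338.95421302 -210.95901139    0.        ]] mug [[5.36415876e+02 5.45730599e+02 1.13686838e-13]]
```

Call:
{"method": "arm_command", "body": {"deltas": [{"xyz":[0,-0.05,0],"turn":[0,0,-0.02]},{"xyz":[-0.003,-0.06,0],"turn":[0,0,-0.02]},{"xyz":[-0.004,-0.06,0],"turn":[0,0,0]},{"xyz":[-0.005,-0.06,-0.02],"turn":[0,0,0]},{"xyz":[-0.005,-0.05,-0.03],"turn":[0,0,0]},{"xyz":[-0.006,-0.033,-0.03],"turn":[0,0,0]},{"xyz":[0,0,0],"turn":[0,0,0]},{"xyz":[0,0,0],"turn":[0,0,0]}]}}

```text
clock: 27.1
eef_pos: [427.4, -296.4, 149.5]
eef_rot: [3.141, -0.0, 0.001]
wrist_force: [-0.1, 0.2, -1.0]
finger_gap: 84.6
```

```bash
python3 - <<'E'
from h import *
s=read_state();print(s["eef_pos"],s["eef_rot"])
c=snap("wrist","w13")
print(proj(c,[s["eef_pos"][0],s["eef_pos"][1],74]))
for r in rimfit(c,navy(c,300),74): print("N",r)
E
```

```text
[ 427.44548331 -296.41156171  149.47738068] [ 3.14136975e+00 -4.96163779e-04  7.32207052e-04]
[[278.46325099 217.5016439 ]]
N (array([548.,  39.]), array([ 642.8, -609.6]), nan, array([ 642.8, -609.6,   28. ]), np.int32(1033))
N (array([320., 127.]), array([ 499.7, -318.5]), 5.78, array([ 497.8, -329.2,   20.1]), np.int32(2423))
N (array([287., 210.]), array([ 432.3, -303.2]), 2.66, array([ 432.4, -303.2,   28.1]), np.int32(3690))h.py:48: RuntimeWarning: Mean of empty slice.
  out.append((ce[i].round(0),g.round(1),round(float(np.abs(f.fun).mean()),2),rfree.round(1),st[i][4]))
  ret = ret.dtype.type(ret / rcount)
```

View pics/w13.png

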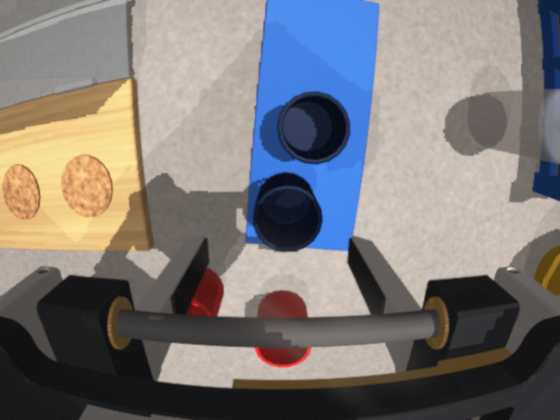

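```bash
python3 - <<'E'
from h import *
c=snap("wrist")
crop(c,235,80,365,260,4,"w13c")
print(onz(c,[(287,215),(314,127.5)],74))
E
```

```text
[[ 429.64676721 -303.03294033   74.        ]
 [ 497.63979689 -322.79055094   74.        ]]
```

View pics/w13c.png

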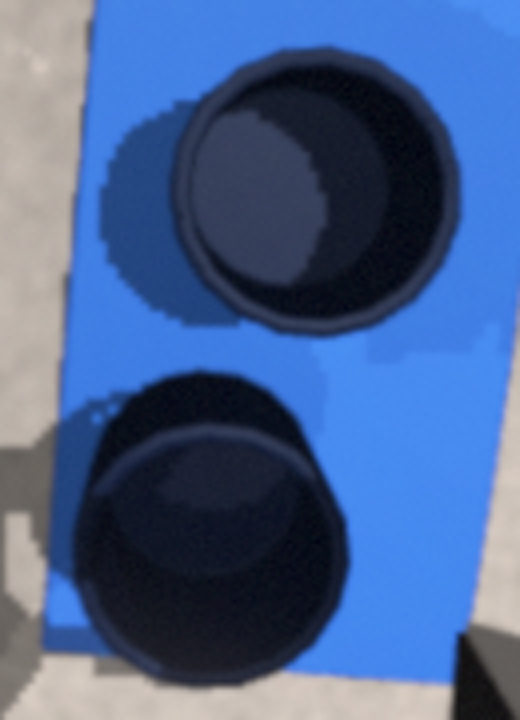

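Call:
{"method": "arm_command", "body": {"deltas": [{"xyz":[-0.001,-0.007,-0.02],"turn":[0,0,0]},{"xyz":[0,0,-0.03],"turn":[0,0,0]},{"xyz":[0,0,-0.035],"turn":[0,0,0]},{"xyz":[0,0,-0.018],"turn":[0,0,0]},{"xyz":[0,0,0],"turn":[0,0,0]}]}}

```text
clock: 27.82
eef_pos: [426.1, -303.2, 45.7]
eef_rot: [-3.141, 0.001, 0.001]
wrist_force: [-0.0, 0.9, 1.3]
finger_gap: 84.6
```

Call:
{"method": "arm_command", "body": {"deltas": [{"xyz":[0,0,0],"turn":[0,0,0]},{"xyz":[0,0,0],"turn":[0,0,0]},{"xyz":[0,0,0],"turn":[0,0,0]},{"xyz":[0,0,0],"turn":[0,0,0]}], "gripper": 0.6}}

```text
clock: 28.32
eef_pos: [426.1, -304.3, 46.4]
eef_rot: [3.141, -0.001, -0.0]
wrist_force: [-1.5, 0.5, 5.5]
finger_gap: 56.1
```

Call:
{"method": "arm_command", "body": {"deltas": [{"xyz":[0,0,0.03],"turn":[0,0,0]},{"xyz":[0,0.01,0.045],"turn":[0,0,0]},{"xyz":[0,0.04,0.025],"turn":[0,0,0.02]},{"xyz":[0,0.055,0],"turn":[0,0,0.02]},{"xyz":[0,0.06,0],"turn":[0,0,0]},{"xyz":[0,0.06,0],"turn":[0,0,0]},{"xyz":[0.003,0.06,0],"turn":[0,0,0]},{"xyz":[0.003,0.06,0],"turn":[0,0,0]},{"xyz":[0.003,0.05,0],"turn":[0,0,0]},{"xyz":[0,0.027,0],"turn":[0,0,0]},{"xyz":[0,0,0],"turn":[0,0,0]},{"xyz":[0,0,0],"turn":[0,0,0]}]}}

```text
clock: 29.82
eef_pos: [434.8, 117.3, 145.7]
eef_rot: [3.141, 0.0, 0.04]
wrist_force: [0.1, -0.6, 0.1]
finger_gap: 56.1
```

Call:
{"method": "arm_command", "body": {"deltas": [{"xyz":[0,0,-0.03],"turn":[0,0,0]},{"xyz":[0,0,-0.025],"turn":[0,0,0]},{"xyz":[0,0,0],"turn":[0,0,0]},{"xyz":[0,0,0],"turn":[0,0,0]}]}}

```text
clock: 30.32
eef_pos: [435.4, 117.4, 91.8]
eef_rot: [-3.141, -0.001, 0.039]
wrist_force: [-0.3, 0.2, -1.8]
finger_gap: 56.3
```

```bash
python3 - <<'E'
from h import *
s=read_state();print(s["eef_pos"],s["eef_rot"])
c=snap("wrist","w14")
p=s["eef_pos"]; print(proj(c,[p[0],p[1],p[2]+23.6]), proj(c,[p[0],p[1],p[2]-46.4+4]))
print(proj(c,[[435.1,117.4,22]]))
E
```

```text
[435.41434654 117.40991503  91.78913435] [-3.14143329e+00 -1.13472819e-03  3.91035474e-02]
[[278.99446966 276.34259594]] [[278.64924124 231.80980182]]
[[278.55134206 220.16665147]]
```

View pics/w14.png

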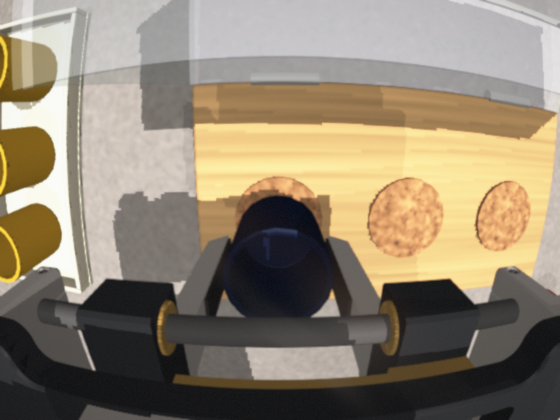

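Call:
{"method": "arm_command", "body": {"deltas": [{"xyz":[0,0,-0.013],"turn":[0,0,0]},{"xyz":[0,0,-0.008],"turn":[0,0,0]},{"xyz":[0,0,-0.003],"turn":[0,0,0]},{"xyz":[0,0,-0.0015],"turn":[0,0,0]},{"xyz":[0,0,0],"turn":[0,0,0]}]}}

```text
clock: 31.0
eef_pos: [434.9, 117.9, 65.3]
eef_rot: [3.142, -0.0, 0.04]
wrist_force: [-0.1, 0.3, -1.4]
finger_gap: 55.8
```

Call:
{"method": "arm_command", "body": {"deltas": [{"xyz":[0,0,-0.001],"turn":[0,0,0]},{"xyz":[0,0,-0.0005],"turn":[0,0,0]},{"xyz":[0,0,0],"turn":[0,0,0]}]}}

```text
clock: 31.38
eef_pos: [435.0, 117.9, 64.3]
eef_rot: [-3.142, -0.001, 0.04]
wrist_force: [-2.3, 0.1, 6.3]
finger_gap: 56.1
```

Call:
{"method": "arm_command", "body": {"deltas": [{"xyz":[0,0,0],"turn":[0,0,0]},{"xyz":[0,0,0],"turn":[0,0,0]},{"xyz":[0,0,0.01],"turn":[0,0,0]},{"xyz":[0,0,0.05],"turn":[0,0,0]},{"xyz":[0.005,-0.02,0.055],"turn":[0,0,0]},{"xyz":[0.01,-0.04,0.045],"turn":[0,0,0]},{"xyz":[0,-0.045,0.005],"turn":[0,0,0]},{"xyz":[0,0,0],"turn":[0,0,0]},{"xyz":[0,0,0],"turn":[0,0,0]}], "gripper": 0.1}}

```text
clock: 32.5
eef_pos: [449.7, 13.2, 228.9]
eef_rot: [-3.141, 0.0, 0.04]
wrist_force: [-0.2, 1.1, 0.3]
finger_gap: 84.9
```

```bash
python3 - <<'E'
from h import *
s=read_state();print(s["eef_pos"],s["eef_rot"])
c=snap("wrist","w15")
for r in rimfit(c,navy(c,235),92,amin=500): print("N",r)
crop(c,150,100,300,240,5,"w15c")
p=[435.1,117.4,92];print(proj(c,[p]),proj(c,[[435.1,117.4,22]]))
print([r for r in pads(c)[0]])
E
```

```text
[449.70060057  13.2470198  228.90439693] [-3.14139294e+00  7.22817338e-05  3.96433893e-02]
N (array([525., 167.]), array([ 499.4, -297.7]), 1.3, array([ 498.9, -302.2,   24.2]), np.int32(1909))
N (array([187., 196.]), array([453.9, 100.3]), 4.02, array([449.6, 103.8,  24.1]), np.int32(1612))
[[174.5824506  209.00625162]] [[191.84133906 193.32759846]]
[(array([364., 192.]), array([444. , -91.5,  32.4]), 0.44), (array([278., 192.]), array([439.8,  12.9,  32.5]), 0.33)]
```

View pics/w15.png

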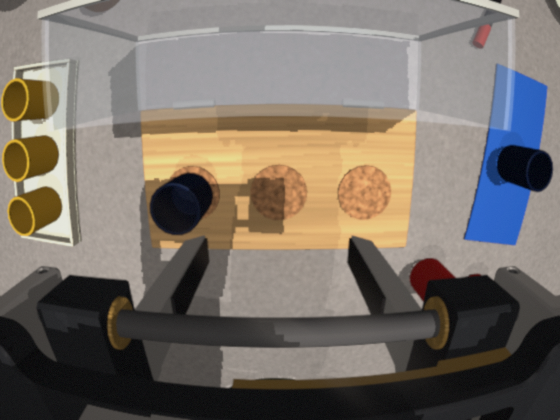

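View pics/w15c.png

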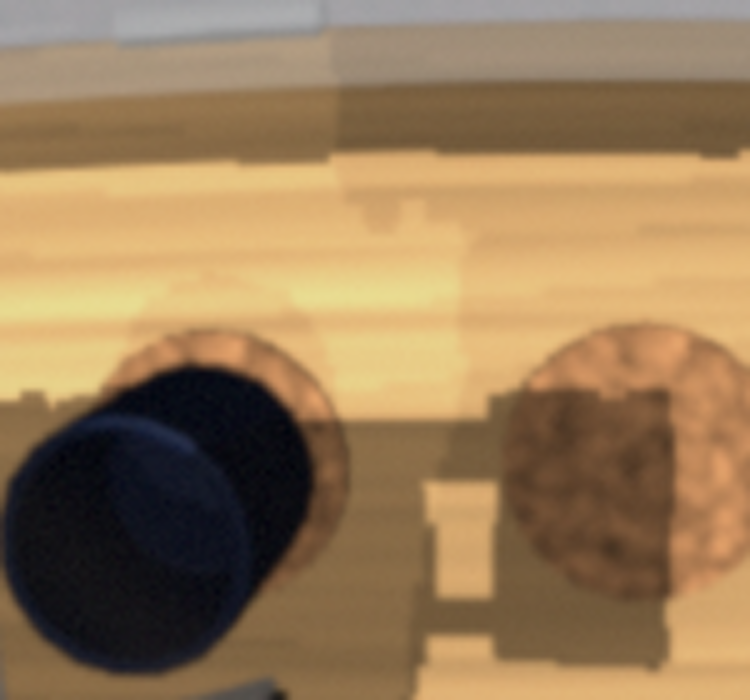

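Call:
{"method": "arm_command", "body": {"deltas": [{"xyz":[0,-0.05,0],"turn":[0,0,-0.02]},{"xyz":[0,-0.06,0],"turn":[0,0,-0.02]},{"xyz":[0,-0.06,0],"turn":[0,0,0]},{"xyz":[0.005,-0.06,-0.015],"turn":[0,0,0]},{"xyz":[0.02,-0.05,-0.025],"turn":[0,0,0]},{"xyz":[0.018,-0.04,-0.03],"turn":[0,0,0]},{"xyz":[0.005,-0.016,-0.01],"turn":[0,0,0]},{"xyz":[0,0,0],"turn":[0,0,0]},{"xyz":[0,0,0],"turn":[0,0,0]}]}}

```text
clock: 33.67
eef_pos: [498.3, -321.9, 150.0]
eef_rot: [3.141, -0.001, 0.001]
wrist_force: [0.5, 1.7, 0.9]
finger_gap: 84.5
```

```bash
python3 - <<'E'
from h import *
s=read_state();print(s["eef_pos"],s["eef_rot"])
c=snap("wrist","w16")
print(proj(c,[s["eef_pos"][0],s["eef_pos"][1],74]))
crop(c,200,120,360,270,5,"w16c")
E
```

```text
[ 498.27209931 -321.94408583  149.99635813] [ 3.14097668e+00 -1.08853829e-03  1.23198615e-03]
[[278.42407894 217.36070754]]
```

View pics/w16c.png

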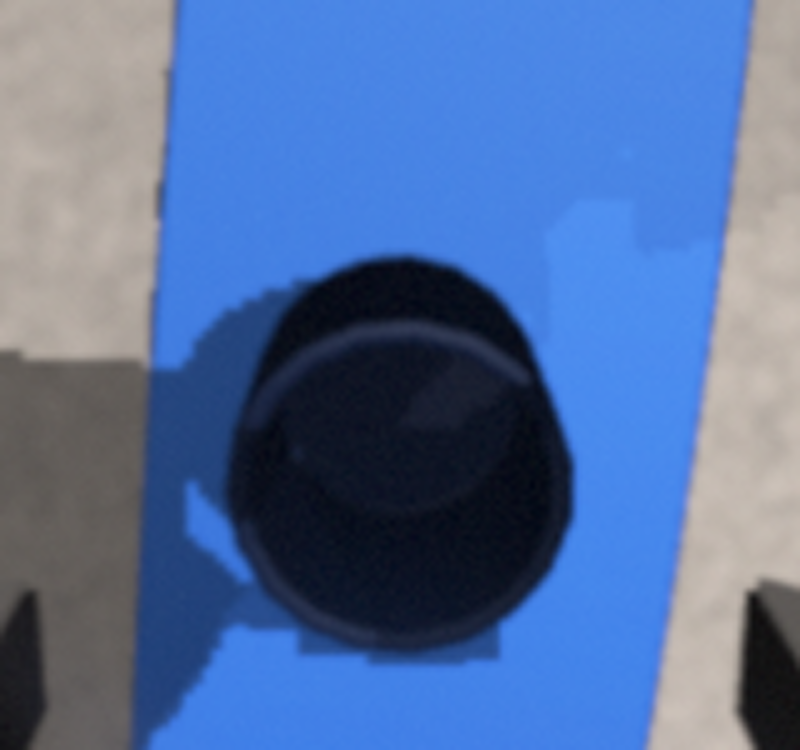

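Call:
{"method": "arm_command", "body": {"deltas": [{"xyz":[0,-0.001,-0.02],"turn":[0,0,0]},{"xyz":[0,0,-0.03],"turn":[0,0,0]},{"xyz":[0,0,-0.035],"turn":[0,0,0]},{"xyz":[0,0,-0.019],"turn":[0,0,0]},{"xyz":[0,0,0],"turn":[0,0,0]}]}}

```text
clock: 34.35
eef_pos: [497.7, -323.6, 44.7]
eef_rot: [-3.141, 0.001, 0.0]
wrist_force: [0.3, -0.1, -0.5]
finger_gap: 84.6
```

Call:
{"method": "arm_command", "body": {"deltas": [{"xyz":[0,0,0],"turn":[0,0,0]},{"xyz":[0,0,0],"turn":[0,0,0]},{"xyz":[0,0,0],"turn":[0,0,0]},{"xyz":[0,0,0],"turn":[0,0,0]}], "gripper": 0.6}}

```text
clock: 34.85
eef_pos: [498.1, -324.3, 45.5]
eef_rot: [3.141, -0.001, -0.0]
wrist_force: [-1.1, 0.9, 5.8]
finger_gap: 57.2
```

Call:
{"method": "arm_command", "body": {"deltas": [{"xyz":[0,0,0.03],"turn":[0,0,0]},{"xyz":[-0.01,0.01,0.045],"turn":[0,0,0]},{"xyz":[-0.02,0.03,0.025],"turn":[0,0,0.02]},{"xyz":[-0.02,0.05,0],"turn":[0,0,0.02]},{"xyz":[-0.004,0.055,0],"turn":[0,0,0]},{"xyz":[0,0.055,0],"turn":[0,0,0]},{"xyz":[0,0.032,0],"turn":[0,0,0]},{"xyz":[0,0,0],"turn":[0,0,0]},{"xyz":[0,0,-0.025],"turn":[0,0,0]},{"xyz":[0,0,-0.025],"turn":[0,0,0]},{"xyz":[0,0,0],"turn":[0,0,0]},{"xyz":[0,0,0],"turn":[0,0,0]}]}}

```text
clock: 36.35
eef_pos: [444.3, -92.7, 95.6]
eef_rot: [3.141, -0.001, 0.039]
wrist_force: [-0.5, 0.4, -0.9]
finger_gap: 56.7
```

```bash
python3 - <<'E'
from h import *
s=read_state();print(s["eef_pos"],s["eef_rot"])
c=snap("wrist","w17")
p=s["eef_pos"]; print(proj(c,[p[0],p[1],p[2]+24.5]))
E
```

```text
[444.25442927 -92.72139604  95.60600372] [ 3.14127903e+00 -7.84970946e-04  3.94417424e-02]
[[279.02510799 277.19275864]]
```

View pics/w17.png

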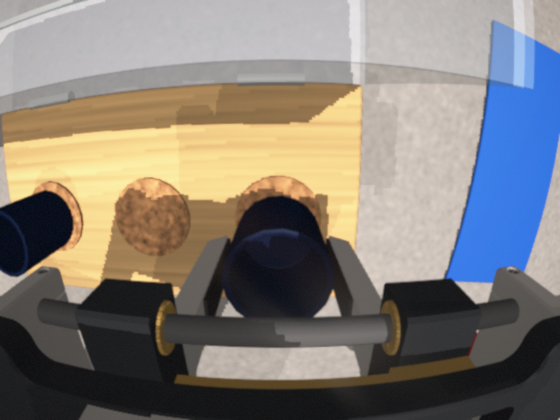

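Good alignment. Lowering onto pad 0.

Call:
{"method": "arm_command", "body": {"deltas": [{"xyz":[0,0.0005,-0.015],"turn":[0,0,0]},{"xyz":[0,0,-0.01],"turn":[0,0,0]},{"xyz":[0,0,-0.004],"turn":[0,0,0]},{"xyz":[0,0,-0.0015],"turn":[0,0,0]},{"xyz":[0,0,0],"turn":[0,0,0]}]}}

```text
clock: 37.02
eef_pos: [443.9, -91.6, 64.4]
eef_rot: [3.142, -0.0, 0.04]
wrist_force: [-0.4, -0.2, -1.6]
finger_gap: 57.3
```

Call:
{"method": "arm_command", "body": {"deltas": [{"xyz":[0,0,-0.001],"turn":[0,0,0]},{"xyz":[0,0,-0.0005],"turn":[0,0,0]},{"xyz":[0,0,0],"turn":[0,0,0]}]}}

```text
clock: 37.4
eef_pos: [444.1, -91.7, 63.4]
eef_rot: [3.141, -0.001, 0.04]
wrist_force: [-4.1, 1.1, 6.2]
finger_gap: 56.9
```

Call:
{"method": "arm_command", "body": {"deltas": [{"xyz":[0,0,0],"turn":[0,0,0]},{"xyz":[0,0,0],"turn":[0,0,0]},{"xyz":[0,0,0.01],"turn":[0,0,0]},{"xyz":[0,0,0.05],"turn":[0,0,0]},{"xyz":[0,0.02,0.055],"turn":[0,0,0]},{"xyz":[0,0.04,0.04],"turn":[0,0,0]},{"xyz":[0,0.045,0.01],"turn":[0,0,0]},{"xyz":[0,0,0],"turn":[0,0,0]},{"xyz":[0,0,0],"turn":[0,0,0]}], "gripper": 0}}

```text
clock: 38.52
eef_pos: [443.7, 13.0, 227.8]
eef_rot: [3.141, 0.0, 0.04]
wrist_force: [-0.5, -0.2, 0.2]
finger_gap: 94.2
```

```bash
python3 - <<'E'
from h import *
s=read_state();print(s["eef_pos"],s["eef_rot"])
c=snap("wrist","w18")
print(proj(c,[[443.8,-91.8,92],[435.1,117.4,92]]))
im=np.hstack([c["color"][120:240,100:250],c["color"][120:240,320:470]])[:,:,::-1]
cv2.imwrite("pics/w18c.png",cv2.resize(im,None,fx=2.6,fy=2.6,interpolation=cv2.INTER_CUBIC))
c=snap("scene","sc18");c=snap("side","sd18")
E
```

```text
[443.71488122  13.01002542 227.81705624] [3.14142127e+00 1.60684852e-04 4.03701227e-02]
[[382.9446533  203.06832757]
 [173.70661146 203.4624911 ]]
```

View pics/w18.png

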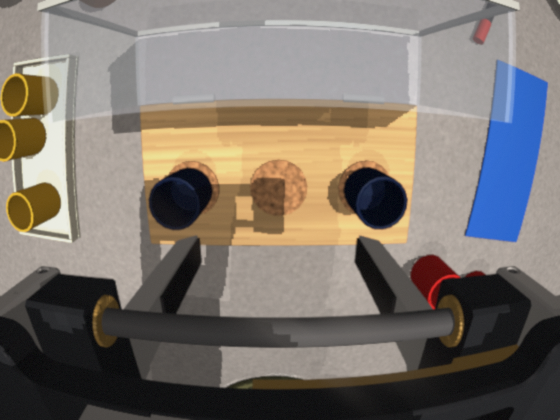

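View pics/w18c.png

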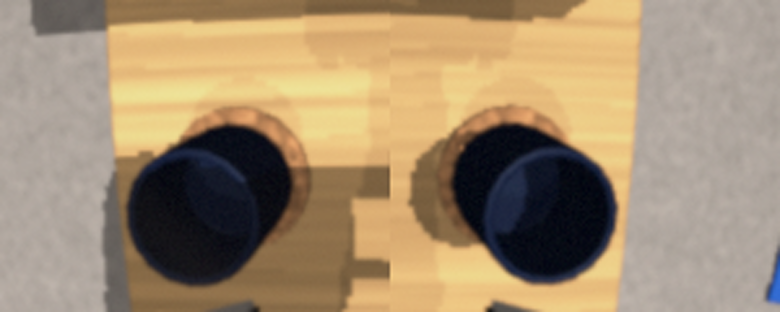

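View pics/sc18.png

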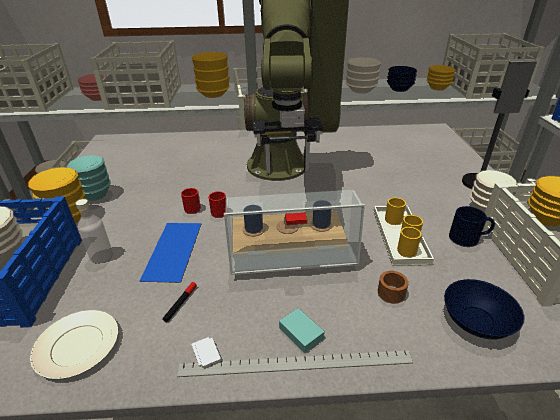

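View pics/sd18.png

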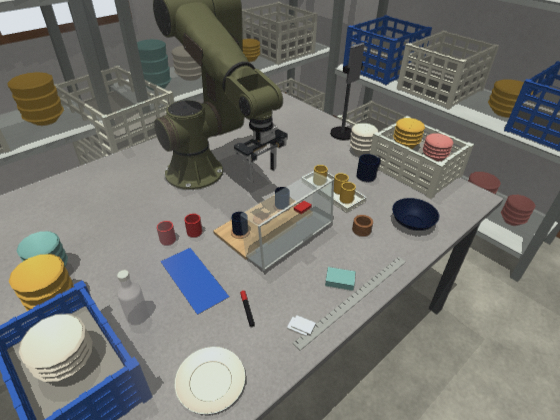

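Call:
{"method": "arm_command", "body": {"deltas": [{"xyz":[0,0.05,0.01],"turn":[0,0,-0.02]},{"xyz":[0,0.06,0.01],"turn":[0,0,-0.02]},{"xyz":[0,0.06,0],"turn":[0,0,-0.02]},{"xyz":[0,0.06,0],"turn":[0,0,-0.02]},{"xyz":[0,0.06,0],"turn":[0,0,0]},{"xyz":[0,0.05,0],"turn":[0,0,0]},{"xyz":[0,0,0],"turn":[0,0,0]},{"xyz":[0,0,0],"turn":[0,0,0]}]}}

```text
clock: 39.67
eef_pos: [444.2, 352.4, 247.3]
eef_rot: [3.141, 0.001, -0.041]
wrist_force: [-0.4, -0.2, 0.1]
finger_gap: 94.2
```

```bash
python3 - <<'E'
from h import *
s=read_state();print(s["eef_pos"],s["eef_rot"])
c=snap("wrist","w19")
print(proj(c,[[412,355,75],[487,352,75],[562,349,75]]))
y=yellow(c)
for r in rimfit(c,y,75,amin=300): print("Y",r)
c=snap("scene");crop(c,360,180,440,270,6,"sc19")
E
```

```text
[444.18081209 352.38368343 247.30513719] [ 3.14079991e+00  7.05908378e-04 -4.07271801e-02]
[[276.93851436 219.26659959]
 [276.79675946 150.69045305]
 [276.67614763  79.25315329]]
Y (array([274.,  80.]), array([560.6, 349.8]), 0.51, array([562.1, 349.9,  26.8]), np.int32(1730))
Y (array([252., 134.]), array([506.7, 373.6]), 0.58, array([505.7, 375.3,  26.4]), np.int32(1522))
```

View pics/w19.png

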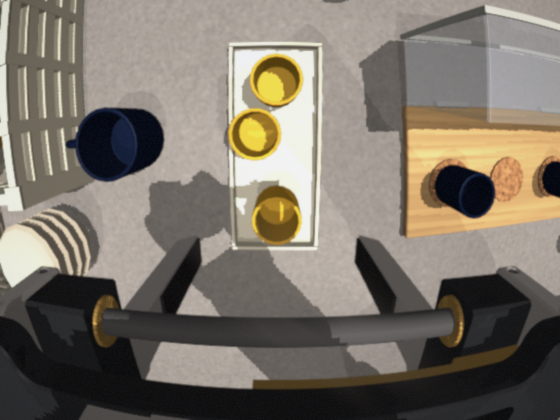

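View pics/sc19.png

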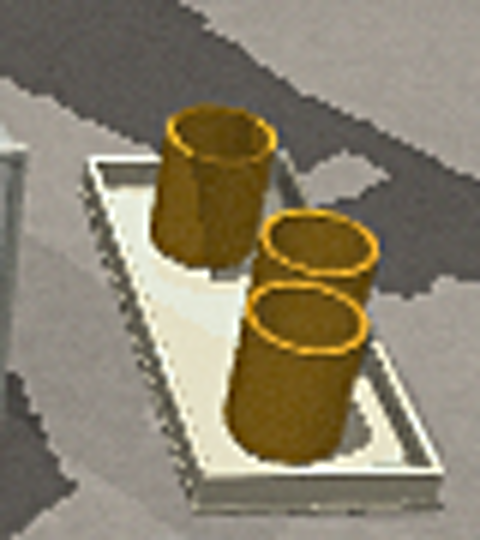

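Call:
{"method": "arm_command", "body": {"deltas": [{"xyz":[0.015,-0.03,0.01],"turn":[0,0,0.012]},{"xyz":[0.03,-0.05,0.02],"turn":[0,0,0.012]},{"xyz":[0.03,-0.05,0.02],"turn":[0,0,0.012]},{"xyz":[0.03,-0.05,0],"turn":[0,0,0.012]},{"xyz":[0.03,-0.05,0],"turn":[0,0,0.012]},{"xyz":[0.03,-0.05,0],"turn":[0,0,0.012]},{"xyz":[0.03,-0.04,0],"turn":[0,0,0]},{"xyz":[0.009,-0.012,0],"turn":[0,0,0]},{"xyz":[0,0,-0.04],"turn":[0,0,0]},{"xyz":[0,0,-0.03],"turn":[0,0,0]},{"xyz":[0,0,0],"turn":[0,0,0]},{"xyz":[0,0,0],"turn":[0,0,0]}], "gripper": 0}}

```text
clock: 41.28
eef_pos: [648.1, 21.4, 229.7]
eef_rot: [3.142, -0.002, 0.032]
wrist_force: [-0.1, -0.3, -0.3]
finger_gap: 93.7
```

```bash
python3 - <<'E'
from h import *
s=read_state();print(s["eef_pos"],s["eef_rot"])
c=snap("wrist","w20")
c=snap("scene");crop(c,200,100,400,290,4,"sc20")
E
```

```text
[648.11499904  21.40872027 229.74773756] [ 3.14150327e+00 -2.22384528e-03  3.19817774e-02]
```

View pics/w20.png

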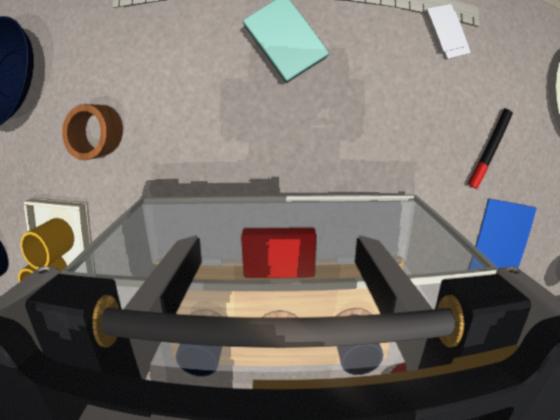

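View pics/sc20.png

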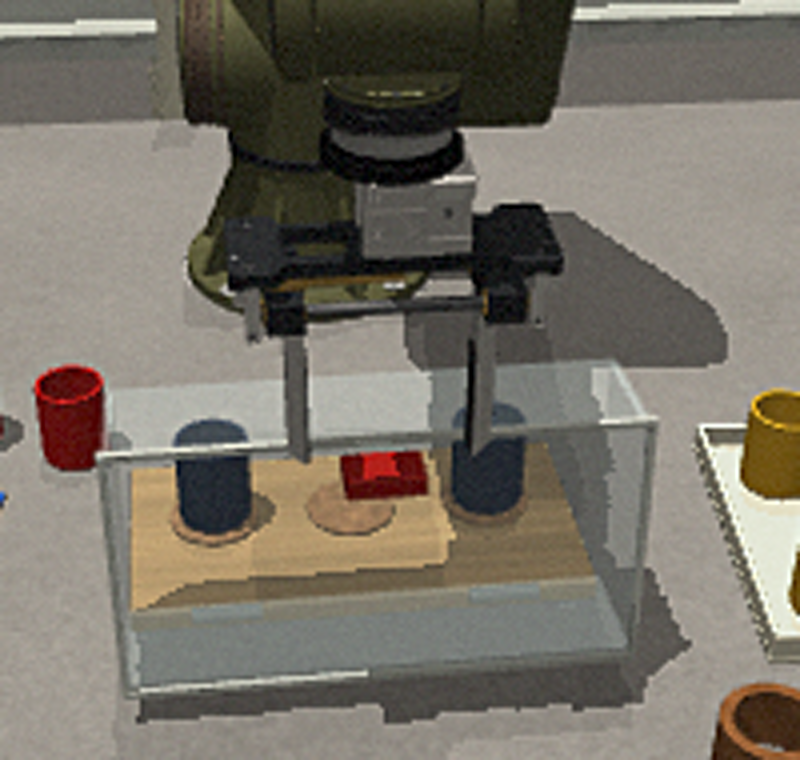

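Call:
{"method": "arm_command", "body": {"deltas": [{"xyz":[0,0,-0.025],"turn":[0,0,0]},{"xyz":[0,0,-0.024],"turn":[0,0,0]},{"xyz":[0,0,0],"turn":[0,0,0]},{"xyz":[0,0,0],"turn":[0,0,0]}]}}

```text
clock: 41.88
eef_pos: [648.4, 21.4, 180.6]
eef_rot: [3.141, -0.002, 0.032]
wrist_force: [-0.5, 0.1, 0.1]
finger_gap: 94.1
```

Call:
{"method": "arm_command", "body": {"deltas": [{"xyz":[0,0,0],"turn":[0,0,0]},{"xyz":[0,0,0],"turn":[0,0,0]},{"xyz":[0,0,0],"turn":[0,0,0]},{"xyz":[0,0,0],"turn":[0,0,0]},{"xyz":[0,0,0],"turn":[0,0,0]},{"xyz":[0,0,0],"turn":[0,0,0]}], "gripper": 0.6, "force": 15}}

```text
clock: 42.62
eef_pos: [647.9, 21.0, 178.8]
eef_rot: [3.141, 0.0, 0.032]
wrist_force: [-0.1, -3.4, 0.4]
finger_gap: 49.7
```

```bash
python3 - <<'E'
import numpy as np
h=np.array([543,18]);g=np.array([648,188.]);r=g-h;rad=np.hypot(*r);a=np.arctan2(r[1],-r[0]);print(rad,a)
prev=r
for i in range(1,32):
    t=a-i*0.05;q=rad*np.array([-np.cos(t),np.sin(t)]);print(i,(q-prev).round(1),(q+h-[0,8]).round(1),round(t,2));prev=q
E
```

```text
199.81241202688085 2.1240906521171894
1 [-8.6  5. ] [639.4 185. ] 2.07
2 [-8.9  4.6] [630.5 189.6] 2.02
3 [-9.1  4.1] [621.4 193.8] 1.97
4 [-9.3  3.7] [612.1 197.5] 1.92
5 [-9.5  3.2] [602.7 200.7] 1.87
6 [-9.6  2.7] [593.1 203.4] 1.82
7 [-9.7  2.3] [583.3 205.7] 1.77
8 [-9.8  1.8] [573.5 207.5] 1.72
9 [-9.9  1.3] [563.6 208.7] 1.67
10 [-10.    0.8] [553.6 209.5] 1.62
11 [-10.    0.3] [543.7 209.8] 1.57
12 [-10.   -0.2] [533.7 209.6] 1.52
13 [-10.   -0.7] [523.7 208.9] 1.47
14 [-9.9 -1.2] [513.8 207.7] 1.42
15 [-9.8 -1.7] [503.9 206. ] 1.37
16 [-9.7 -2.2] [494.2 203.8] 1.32
17 [-9.6 -2.7] [484.6 201.1] 1.27
18 [-9.5 -3.2] [475.1 197.9] 1.22
19 [-9.3 -3.6] [465.8 194.3] 1.17
20 [-9.1 -4.1] [456.7 190.2] 1.12
21 [-8.9 -4.5] [447.8 185.7] 1.07
22 [-8.7 -5. ] [439.1 180.7] 1.02
23 [-8.4 -5.4] [430.7 175.3] 0.97
24 [-8.1 -5.8] [422.6 169.5] 0.92
25 [-7.8 -6.2] [414.8 163.2] 0.87
26 [-7.5 -6.6] [407.3 156.6] 0.82
27 [-7.2 -7. ] [400.1 149.7] 0.77
28 [-6.8 -7.3] [393.3 142.4] 0.72
29 [-6.4 -7.6] [386.9 134.7] 0.67
30 [-6. -8.] [380.9 126.8] 0.62
31 [-5.6 -8.2] [375.2 118.5] 0.57
```

Call:
{"method": "arm_command", "body": {"deltas": [{"xyz":[-0.0086,-0.0003,0.005],"turn":[0,0,0]},{"xyz":[-0.0089,-0.0004,0.0046],"turn":[0,0,0]},{"xyz":[-0.0091,-0.0004,0.0041],"turn":[0,0,0]},{"xyz":[-0.0093,-0.0004,0.0037],"turn":[0,0,0]},{"xyz":[-0.0095,-0.0004,0.0032],"turn":[0,0,0]},{"xyz":[-0.0096,-0.0004,0.0027],"turn":[0,0,0]},{"xyz":[-0.0097,-0.0004,0.0023],"turn":[0,0,0]},{"xyz":[-0.0098,-0.0004,0.0018],"turn":[0,0,0]},{"xyz":[-0.0099,-0.0004,0.0013],"turn":[0,0,0]},{"xyz":[-0.01,-0.0004,0.0008],"turn":[0,0,0]}]}}

```text
clock: 43.88
eef_pos: [552.6, 17.0, 207.5]
eef_rot: [3.141, 0.001, 0.032]
wrist_force: [2.8, -6.6, -9.8]
finger_gap: 49.8
```

Call:
{"method": "arm_command", "body": {"deltas": [{"xyz":[-0.01,-0.0004,0.0003],"turn":[0,0,0]},{"xyz":[-0.01,-0.0004,-0.0002],"turn":[0,0,0]},{"xyz":[-0.01,-0.0004,-0.0007],"turn":[0,0,0]},{"xyz":[-0.0099,-0.0004,-0.0012],"turn":[0,0,0]},{"xyz":[-0.0098,-0.0004,-0.0017],"turn":[0,0,0]},{"xyz":[-0.0097,-0.0004,-0.0022],"turn":[0,0,0]},{"xyz":[-0.0096,-0.0004,-0.0027],"turn":[0,0,0]},{"xyz":[-0.0095,-0.0004,-0.0032],"turn":[0,0,0]}]}}

```text
clock: 44.88
eef_pos: [474.8, 13.7, 196.9]
eef_rot: [3.14, -0.001, 0.032]
wrist_force: [3.3, -7.2, -3.0]
finger_gap: 49.5
```

Call:
{"method": "arm_command", "body": {"deltas": [{"xyz":[-0.0093,-0.0004,-0.0036],"turn":[0,0,0]},{"xyz":[-0.0091,-0.0004,-0.0041],"turn":[0,0,0]},{"xyz":[-0.0089,-0.0004,-0.0045],"turn":[0,0,0]},{"xyz":[-0.0087,-0.0004,-0.005],"turn":[0,0,0]},{"xyz":[-0.0084,-0.0003,-0.0054],"turn":[0,0,0]},{"xyz":[-0.0081,-0.0003,-0.0058],"turn":[0,0,0]},{"xyz":[-0.0078,-0.0003,-0.0062],"turn":[0,0,0]},{"xyz":[-0.0075,-0.0003,-0.0066],"turn":[0,0,0]},{"xyz":[-0.0072,-0.0003,-0.007],"turn":[0,0,0]}]}}

```text
clock: 46.0
eef_pos: [400.0, 10.6, 148.9]
eef_rot: [3.14, -0.002, 0.032]
wrist_force: [2.2, -9.3, 1.5]
finger_gap: 50.1
```

```bash
python3 - <<'E'
from h import *
c=snap("scene");crop(c,200,100,400,290,4,"sc21")
c=snap("side");crop(c,180,100,340,260,5,"sd21")
E
```

```text
(no output)
```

View pics/sd21.png

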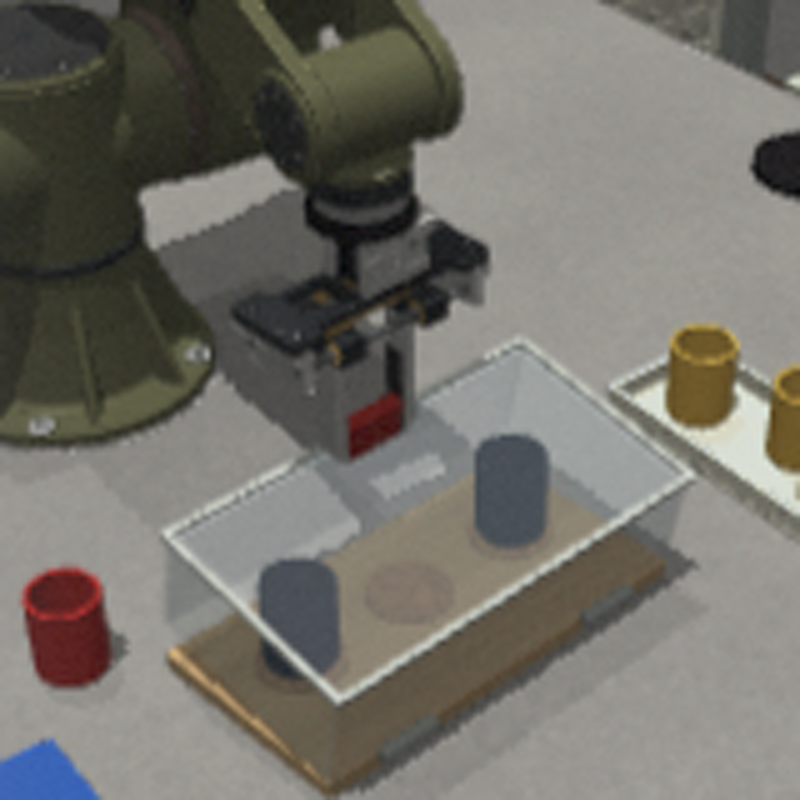

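Call:
{"method": "arm_command", "body": {"deltas": [{"xyz":[-0.0068,-0.0003,-0.0073],"turn":[0,0,0]},{"xyz":[-0.0064,-0.0003,-0.0076],"turn":[0,0,0]},{"xyz":[-0.003,-0.0002,-0.004],"turn":[0,0,0]},{"xyz":[0,0,0],"turn":[0,0,0]}]}}

```text
clock: 46.6
eef_pos: [383.4, 9.8, 129.6]
eef_rot: [3.14, -0.0, 0.032]
wrist_force: [0.8, -8.0, -2.4]
finger_gap: 49.5
```

Call:
{"method": "arm_command", "body": {"deltas": [{"xyz":[-0.0015,-0.0001,-0.002],"turn":[0,0,0]},{"xyz":[-0.0015,-0.0001,-0.002],"turn":[0,0,0]},{"xyz":[-0.0015,-0.0001,-0.002],"turn":[0,0,0]},{"xyz":[0,0,0],"turn":[0,0,0]}]}}

```text
clock: 47.1
eef_pos: [379.2, 9.7, 123.8]
eef_rot: [3.141, -0.001, 0.032]
wrist_force: [1.6, -8.1, -2.4]
finger_gap: 49.9
```

Call:
{"method": "arm_command", "body": {"deltas": [{"xyz":[-0.001,0,-0.002],"turn":[0,0,0]},{"xyz":[-0.0005,0,-0.0015],"turn":[0,0,0]},{"xyz":[0,0,0],"turn":[0,0,0]}]}}

```text
clock: 47.48
eef_pos: [377.3, 9.6, 120.5]
eef_rot: [3.14, 0.0, 0.032]
wrist_force: [-3.9, -8.5, 4.7]
finger_gap: 49.8
```

```bash
python3 - <<'E'
from h import *
c=snap("side");crop(c,180,130,340,270,5,"sd22")
E
```

```text
(no output)
```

View pics/sd22.png

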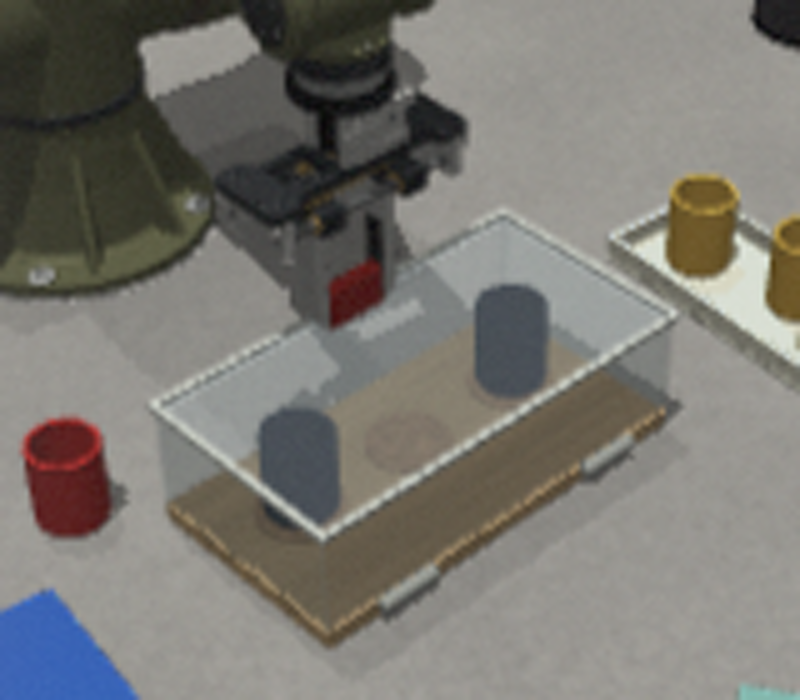

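Force now pushes back upward: it is reaching the stop. One more small press to make sure, then check.

Call:
{"method": "arm_command", "body": {"deltas": [{"xyz":[0,0,-0.001],"turn":[0,0,0]},{"xyz":[0,0,-0.0005],"turn":[0,0,0]},{"xyz":[0,0,0],"turn":[0,0,0]}]}}

```text
clock: 47.9
eef_pos: [377.9, 9.6, 120.0]
eef_rot: [3.14, -0.001, 0.032]
wrist_force: [-8.4, -8.1, 19.3]
finger_gap: 49.8
```

Call:
{"method": "arm_command", "body": {"deltas": [{"xyz":[0,0,0.001],"turn":[0,0,0]},{"xyz":[0,0,0],"turn":[0,0,0]},{"xyz":[0,0,0],"turn":[0,0,0]},{"xyz":[0,0,0.01],"turn":[0,0,0]},{"xyz":[0,0,0.05],"turn":[0,0,0]},{"xyz":[0,0,0.06],"turn":[0,0,0]},{"xyz":[0.02,0,0.06],"turn":[0,0,0]},{"xyz":[0.02,0,0.04],"turn":[0,0,0]},{"xyz":[0,0,0],"turn":[0,0,0]},{"xyz":[0,0,0],"turn":[0,0,0]}], "gripper": 0}}

```text
clock: 49.15
eef_pos: [417.0, 10.1, 338.2]
eef_rot: [-3.141, 0.001, 0.032]
wrist_force: [-0.8, -0.3, 0.1]
finger_gap: 93.8
```

```bash
python3 - <<'E'
from h import *
s=read_state();print(s["clock"],s["eef_pos"],s["eef_rot"])
c=snap("wrist","w23")
print(proj(c,[[443.8,-91.8,92],[435.1,117.4,92]]))
im=np.hstack([c["color"][100:220,130:280],c["color"][100:220,280:430]])[:,:,::-1]
cv2.imwrite("pics/w23c.png",cv2.resize(im,None,fx=2.6,fy=2.6,interpolation=cv2.INTER_CUBIC))
a=c["color"].astype(int);m=(a[:,:,0]>100)&(a[:,:,1]<60)&(a[:,:,2]<60)
for b in blobs(m,80): print(b,onz(c,b[0],141))
c=snap("side","sd23");c=snap("scene","sc23")
E
```

```text
49.15 [416.95650537  10.12179752 338.18930316] [-3.14144768e+00  1.30252430e-03  3.20515663e-02]
[[356.92825988 160.85434798]
 [196.63164829 162.51396425]]
(array([443.6,  26.5]), array([437,  18,  14,  20, 148], dtype=int32)) [[ 625.88730229 -184.90568293  141.        ]]
(array([277.5, 216.3]), array([257, 211,  41,  11, 378], dtype=int32)) [[380.36187962   9.87439423 141.        ]]
(array([415.2, 238.7]), array([401, 223,  34,  34, 341], dtype=int32)) [[ 355.03347449 -167.33167184  141.        ]]
(array([459.4, 255.2]), array([448, 240,  27,  32, 213], dtype=int32)) [[ 330.49365721 -242.47633074  141.        ]]
```

View pics/w23.png

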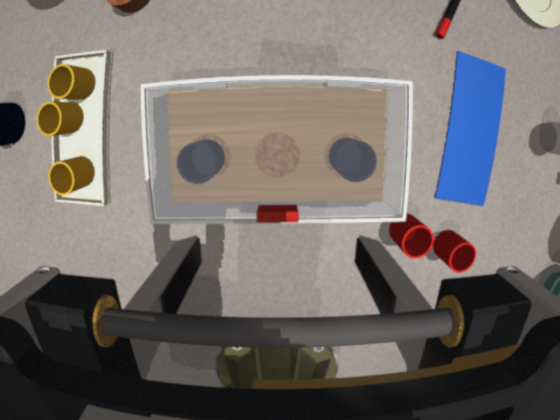

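View pics/w23c.png

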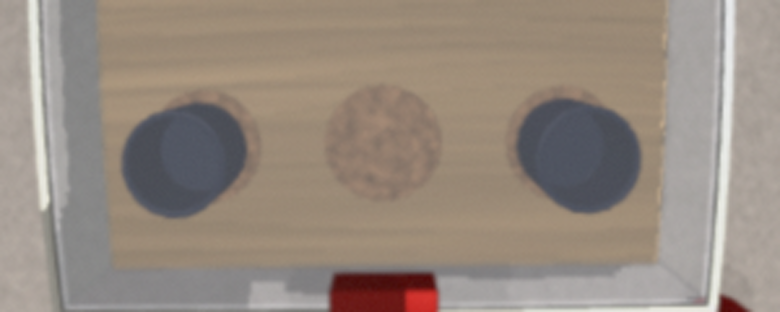

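View pics/sc23.png

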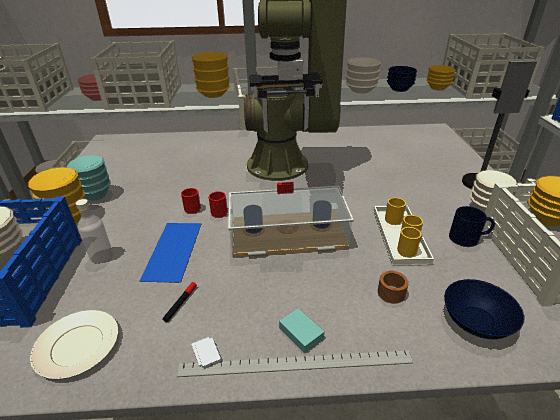

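View pics/sd23.png

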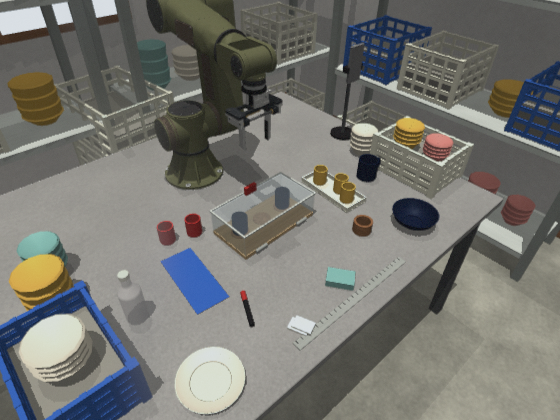

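```bash
python3 - <<'E'
from cell import *
print(sign_off())
E
```

```text
the job is handed in; nothing more can be done
None
```

The job is handed in at about 49 s of the 210 s allowed, with no fault seen along the way. The sign-off gives no verdict. I raised the cover and moved the three yellow cups from the case to the white tray. The two navy cups, the only ones on the board, went onto the end pads (pad 2 and pad 0). Then I lowered the cover slowly onto its stop and moved the arm clear.

What the last checks showed:
- **Navy cups:** both upright, about 1–1.5 mm from the pad centres I measured, seen with the cover up. The left one was only checked by eye after closing; the right one was measured again and had not moved.
- **Cover:** closed. The handle sits within about 2 mm of its closed position, and the upward force rose sharply when I pressed it down.
- **Yellow cups:** all three upright in the tray. The middle one got knocked about 30 mm, up against the tray's side wall, while the arm was away. I measured it about 23 mm off the tray's centreline, inside the 35 mm limit, so I left it there.
- **Bystanders:** the mug, bottle, marker and red cups look unmoved in the final pictures. I never picked out the tape roll in the images, so I have no check on it.

No final check failed or disagreed. At the start, the handle's position came out differently in the two cameras because the cover was already open by about 0.2 rad.

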